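Clear the test links and screw down the console's socket cover

ROBOT

A 6-joint arm with a two-finger parallel gripper is mounted at the origin on the work surface. World frame = base frame: x ahead of the robot, y to its left, z up, the work surface at z = 0. Lengths are in m, angles in rad, forces in N, time in s.
With the tool pointing down it reaches from about 0.2 to 0.875 m from the base axis. Payload 3.4 kg.
Tool frame: the origin (TCP) lies between the finger pads; the fingertips stand manip.nose_length ahead of it and the grasp point (between the pads) lies 2 mm behind it (manip.nose_length is the distance from the TCP to the fingertips, in m); z points along the fingers, y is the line along which they close (so a half turn about z gives the same grasp; the last joint's range is limited). The gripper opens to 94 mm and grips with 3 to 60 N. Pads are 16 mm wide; open, the fingers measure 119 mm over their backs; the gripper's body (75 mm by 177 mm) begins 78 mm behind the grasp point.
Start: joints at [-1.363, 0.276, 1.505, -0, 1.361, -0.121], TCP at [0.186, -0.544, 0.222] pointing down, gripper open.
Joint ranges: [-2.89, 2.89], [-0.75, 2.08], [0.22, 2.7], [-1.18, 4.32], [0.11, 2.71], [-2.7, 2.7]. Speed limits (rad/s): [2.57, 2.57, 3.14, 3.14, 3.14, 3.14].

INTERFACE

Orientations are given as a rotation vector (axis times angle).
In Python, from plant import sense, snapshot, manip gives the robot as it stands.
- The arm moves only by the tool arm_command, never from a script. Its argument "moves" is a list of rows, each an object with "translation": the shift along the tool's x, y, z in m, a list of three; "delta_rot": the turn, a rotation vector about the tool's x, y, z in degrees, a list of three; "hand": the opening, from 0 (shut) to 1 (fully open). A call has exactly 5 rows; each row is the pose to reach, as a shift and turn from the pose commanded when the call began, along the tool's axes at that moment; what a row does not reach only later rows make up. A row lasts 1/8 s, in which the tool goes at most 62.5 mm and 10.7 degrees, less where a joint would pass 70% of its speed; a pose out of reach is approached as far as the arm can. A call with a gripper value outside its range is refused whole. The fingers move at their own pace and stop on an object; "newtons" is the grip in N (left out, the last holds). Time passes only in rows, so rows that repeat a pose let the fingers close, or fill a call up. It gives the time, the measured TCP pose, the force, the opening and the grip force at its end, in the units of the state.
- sense(): the state, without advancing time (a new reading comes with each control period).
- snapshot(name): name is "scene" or "top"; returns a dict with "img" (480x640x3 uint8, blue, green, red), "vertical_fov" (degrees; the focal length in pixels is half the picture's height over the tangent of half this angle, whatever the lens; pixels are square), "cx", "cy" (the principal point, pixels), "k1" (the pictures are not rectified: a ray, as slopes to the right and down, at radius r is drawn at 1 + k1 r^2 times it, then the intrinsics apply), "rvec" (rotation vector, rad) and "tvec" (3), from world to camera coordinates, as OpenCV has them. Camera axes: x right, y down, z forward; pixel columns grow to the right and rows downward; lengths in m; the calibration is good to about 2 mm. A picture is of the moment at which its call begins. There is no depth.
- manip.hand_in(): hands the job in; it is judged then, once.
The state is a dict: "t": time; "joint_pos": joint angles; "joint_vel": joint speeds; "joint_efforts": joint torques, N m; "tool_pos": TCP position; "tool_rot": TCP orientation; "wrist_force": force on the tool from outside, world axes, zero at the start; "ft_torque": the same for the moment, N m; "gripper_width": finger opening in m; "finger_force": force on a finger pad.
Only numpy, scipy, OpenCV 4.12 (cv2) and the standard library are available. Lean on these libraries where they do the work, as an engineer would, in place of code of your own. Each camera call takes 0.05 s, during which the arm holds its last target. There are 200 camera calls.

TASK

The motor test is over: pull the test link plugs that are still in the console's sockets and put them all in the grey tray, then shut the hinged cover over the sockets. Take the square-socket driver and screw both cover screws fully home, turning them only with the driver and with it set square on the screw before it turns, then stand the driver upright on its rubber mat. Leave everything else on the bench where it is.

Things in the scene. Friction and masses are not known exactly. Their poses are not given: they have to be found in the camera images.
- console: Fixed grey test console, 310 mm wide (y), 230 mm deep (x). Origin: centre of its underside on the bench; x away from the robot. Its top panel slopes 0.30 rad down towards the robot; panel centre 115 mm above the origin, outward normal (-0.296, 0, 0.955) in this frame. Four square sockets in a row through the panel's centre at y = -93, -31, 31, 93 mm.
- plug0: Test link plug in the first socket (socket y -93 mm); absent in some starts. Black grip 26 x 22 mm (x, y), top 44 mm above origin, on a 32 x 28 x 4 mm flange; below, a 14 mm square brass pin 26 mm long. Origin: centre of flange underside, on the panel; z up out of the panel (pull along it), y the console's y. A sprung catch holds it: 6 to 12 N frees it in the first 6 mm; the pin is clear after 26 mm.
- plug1: Test link plug in the second socket (socket y -31 mm); absent in some starts. Black grip 26 x 22 mm (x, y), top 44 mm above origin, on a 32 x 28 x 4 mm flange; below, a 14 mm square brass pin 26 mm long. Origin: centre of flange underside, on the panel; z up out of the panel (pull along it), y the console's y. A sprung catch holds it: 6 to 12 N frees it in the first 6 mm; the pin is clear after 26 mm.
- plug2: Test link plug in the third socket (socket y +31 mm); absent in some starts. Black grip 26 x 22 mm (x, y), top 44 mm above origin, on a 32 x 28 x 4 mm flange; below, a 14 mm square brass pin 26 mm long. Origin: centre of flange underside, on the panel; z up out of the panel (pull along it), y the console's y. A sprung catch holds it: 6 to 12 N frees it in the first 6 mm; the pin is clear after 26 mm.
- plug3: Test link plug in the fourth socket (socket y +93 mm); absent in some starts. Black grip 26 x 22 mm (x, y), top 44 mm above origin, on a 32 x 28 x 4 mm flange; below, a 14 mm square brass pin 26 mm long. Origin: centre of flange underside, on the panel; z up out of the panel (pull along it), y the console's y. A sprung catch holds it: 6 to 12 N frees it in the first 6 mm; the pin is clear after 26 mm.
- lid (a joint): Hinge of the aluminium cover (300 mm wide, 142 mm deep, 6 mm thick), rad: 0 shut flat on the panel, starts standing open at 1.65 to 1.9, hard stop 1.95. Stiff hinge: the cover stays where it is left; about 3 to 6 N at the free edge moves it.
- lid_hinge (a point): Middle of the cover's hinge line, 85 mm up the slope (far side) from the socket row. Frame turns with the cover: y along the hinge, -x towards its free edge, z normal to its outer face (6 mm above this point), which looks up when shut and away from the robot when open. The screws sit 128 mm from the hinge line, at y +125 and -125 mm, heads on the outer face.
- lid_edge (a point): Middle of the cover's free edge on the outer face, 144 mm from the hinge line; same axes as lid_hinge.
- screw_left (a joint): Joint of the captive screw in the left (+y) front corner of the cover, rad: 0 fully backed out, grows as the screw is turned clockwise (seen from its head), 3.6 hard stop = home. It moves 1.6 mm into the cover per rad and stays where it is left (friction about 0.12 N m).
- screw_left_top (a point): Centre of the top of that screw's head: 16 mm square, 14 mm tall, over a 25 mm washer 2 mm thick; washer underside 6 mm above the cover's outer face at joint 0. z: the screw's axis, outward; x, y are normal to the head's flats and turn with it. With the cover shut the axis is normal to the sloping panel.
- screw_right (a joint): Joint of the captive screw in the right (-y) front corner of the cover, rad: 0 fully backed out, grows as the screw is turned clockwise (seen from its head), 3.6 hard stop = home. It moves 1.6 mm into the cover per rad and stays where it is left (friction about 0.12 N m).
- screw_right_top (a point): Centre of the top of that screw's head: 16 mm square, 14 mm tall, over a 25 mm washer 2 mm thick; washer underside 6 mm above the cover's outer face at joint 0. z: the screw's axis, outward; x, y are normal to the head's flats and turn with it. With the cover shut the axis is normal to the sloping panel.
- driver: Stubby socket driver, 0.2 kg, 74 mm tall, upright on its socket end on the mat: steel collar 44 x 44 x 24 mm, above it a 24 x 24 mm square wooden handle 50 mm tall. In the underside a square recess 18.4 mm wide, 12 mm deep, fits over a screw head. Origin: centre of the open socket end; z up along the handle; x, y normal to the flats of handle, collar and recess alike.
- driver_socket (a point): Bottom of the driver's recess on its axis, 12 mm above the driver's origin (meets the screw's top when seated).
- tray: Fixed open grey plastic tray, outside 170 x 170 x 50 mm, walls and floor 5 mm. Origin: centre of its underside on the bench. To the left or right of the console.
- mat: Fixed black rubber mat 150 x 150 x 3 mm on the other side of the console, where the driver stands. Origin: centre of its underside.
- tape: Bystander: black tape roll, 90 mm across, 22 mm high, leave alone. Origin: underside centre.
- spanner: Bystander: spanner, lying flat, leave alone.
- jar: Bystander: glass jar 56 mm across, 70 mm tall, leave alone. Origin: underside centre.
- meter: Bystander: yellow meter 130 x 75 x 40 mm, leave alone. Origin: underside centre.
- flatdriver: Bystander: ordinary screwdriver lying flat, leave alone.
Not all that is in view belongs to the job. Leave any orange look-alike of the plug3 alone.

How it is judged:
By the outcome, as a careful person would: the job done as asked, in the order asked, and still so for the second after the job is handed in, with the robot touching nothing.
Of plug0, plug1, plug2, plug3 only 2 to 4 are there at a start; the rules pass over those that are not, and their reading is None.
At some moment in a run one of driver may be knocked a few centimetres aside while the robot is not near it.
It also fails if it takes over 210 s, if anything falls off the work surface, if the arm or the gripper's body presses on something with over 40 N, if the wrist force passes 120 N, or if a joint passes its speed limit or range.

## Working session

There is one attempt and no reset: what is moved stays moved. The work goes in short steps, Python scripts to look and compute and a tool call to move; the robot and the scene stay as the last step left them, time stands still between calls to the robot, and variables do not carry over. Pictures are saved under pics/ and viewed, at most 14 in all, crops included, and the job is handed in when it is done.

Besides the shell and the picture viewer there is one more tool, called as a command line: name --argument value ..., lists and objects as JSON in quotes. arm_command: Moves the arm, as the interface text tells. Its arguments: {"type":"object","properties":{"moves":{"type":"array"},"newtons":{"type":"number"}},"required":["moves"]}

```bash
mkdir -p pics; ls; cat > h.py <<'E'
import numpy as np, cv2
from scipy.spatial.transform import Rotation as R
from plant import sense, snapshot, manip
def cam(s):
    f=240/np.tan(np.radians(s["vertical_fov"])/2)
    Rm=R.from_rotvec(np.array(s["rvec"]).ravel()).as_matrix(); t=np.array(s["tvec"]).ravel()
    return f,Rm,t
def ray(s,u,v):
    f,Rm,t=cam(s)
    K=np.array([[f,0,s["cx"]],[0,f,s["cy"]],[0,0,1.]])
    p=np.array([(u-s["cx"])/f,(v-s["cy"])/f]); q=p.copy()
    for _ in range(30): q=p/(1+s["k1"]*(q@q))
    return -Rm.T@t, Rm.T@np.array([q[0],q[1],1.])
def onz(s,u,v,z):
    o,d=ray(s,u,v); return o+d*(z-o[2])/d[2]
def onplane(s,u,v,p,n):
    o,d=ray(s,u,v); return o+d*(((p-o)@n)/(d@n))
def tri(s1,a,s2,b):
    o1,d1=ray(s1,*a); o2,d2=ray(s2,*b)
    x=np.linalg.lstsq(np.c_[d1,-d2],o2-o1,rcond=None)[0]
    p,q=o1+d1*x[0],o2+d2*x[1]; return (p+q)/2,np.linalg.norm(p-q)
def proj(s,P):
    f,Rm,t=cam(s); c=Rm@np.array(P)+t; q=c[:2]/c[2]; q=q*(1+s["k1"]*(q@q))
    return np.array([f*q[0]+s["cx"],f*q[1]+s["cy"]])
def tool():
    s=sense(); return np.array(s["tool_pos"]),R.from_rotvec(s["tool_rot"])
E
python3 - <<'E'
from h import *
import pickle
for n in ("scene","top"):
    s=snapshot(n); cv2.imwrite(f"pics/{n}0.png",s["img"]); pickle.dump(s,open(n+"0.pkl","wb"))
    f,Rm,t=cam(s); print(n,f,s["k1"],s["cx"],s["cy"],-Rm.T@t,Rm[2])
print(sense(),manip.nose_length)
E
```

```text
pics
scene 466.13012108109723 -0.0499682123336812 321.23997721567343 241.22500214466655 [ 0.70265516 -0.62253614  0.70773562] [-0.19529608  0.70614224 -0.68060457]
top 516.459683371703 0.02347380934725619 322.8138981833945 240.9883957769475 [0.422589   0.01203884 1.23971988] [ 1.15429323e-01  6.33006827e-04 -9.93315494e-01]
{'t': 0.1, 'joint_pos': array([-1.36298915e+00,  2.76506353e-01,  1.50596447e+00, -4.37063039e-05,
        1.36070416e+00, -1.20981885e-01]), 'joint_vel': array([ 0.00181619, -0.00088584, -0.00378506,  0.00052306, -0.00100829,
       -0.00062866]), 'joint_efforts': array([ 1.50196098e-03, -4.05455017e+01, -2.37779528e+01,  7.03092688e-02,
        2.99173873e-02, -4.65804112e-05]), 'tool_pos': array([ 0.18555805, -0.54374132,  0.22172247]), 'tool_rot': array([-3.09767647e+00, -5.13893273e-01,  1.74850394e-04]), 'wrist_force': array([0.34144949, 0.7425095 , 0.01365834]), 'ft_torque': array([0.02764342, 0.01077187, 0.01568856]), 'finger_force': 0.0, 'gripper_width': 0.09399921830489226} 0.017
```

View pics/scene0.png

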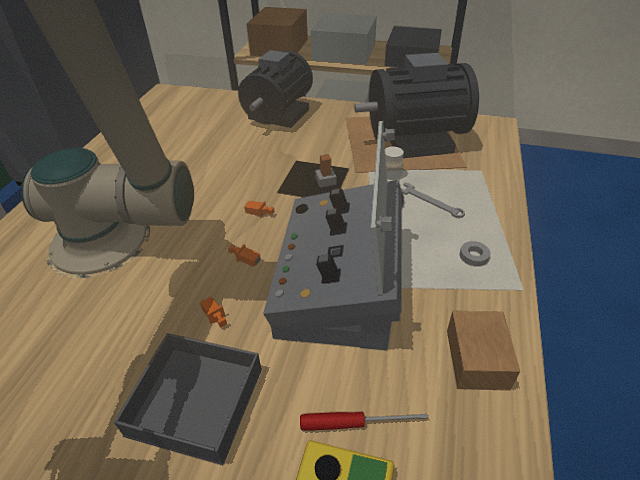

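View pics/top0.png

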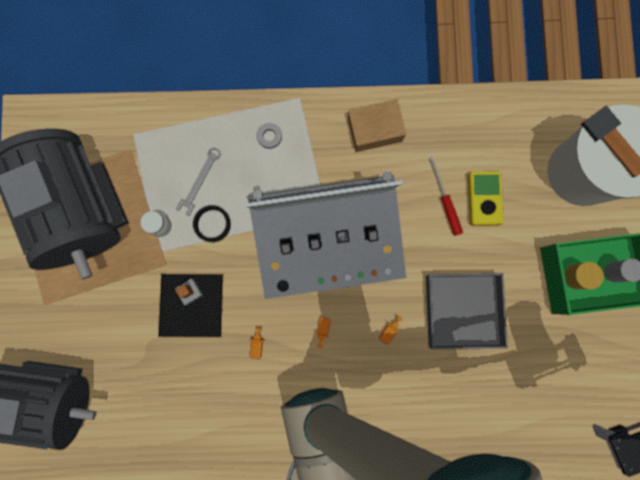

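The top view shows dark plugs at about (286,246), (315,242) and (372,234). There is an empty socket at (343,237). The three orange look-alikes lie at (257,342), (323,330) and (390,330). The tray is at (466,311), and the mat is at (191,305) with the driver at (187,291). I'll confirm the plugs in one enlarged crop.

```bash
python3 - <<'E'
import cv2,numpy as np
a=cv2.imread("pics/top0.png")[165:310,240:420]; b=cv2.imread("pics/scene0.png")[110:320,255:415]; c=cv2.imread("pics/top0.png")[265:345,150:230]
A=cv2.resize(a,None,fx=2.5,fy=2.5,interpolation=2); B=cv2.resize(b,None,fx=2,fy=2,interpolation=2); C=cv2.resize(c,None,fx=2.5,fy=2.5,interpolation=2)
o=np.zeros((570,780,3),np.uint8); o[:A.shape[0],:A.shape[1]]=A; o[:B.shape[0],455:455+B.shape[1]]=B; o[365:565,:200]=C
cv2.imwrite("pics/crop1.png",o)
E
```

```text
(no output)
```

View pics/crop1.png

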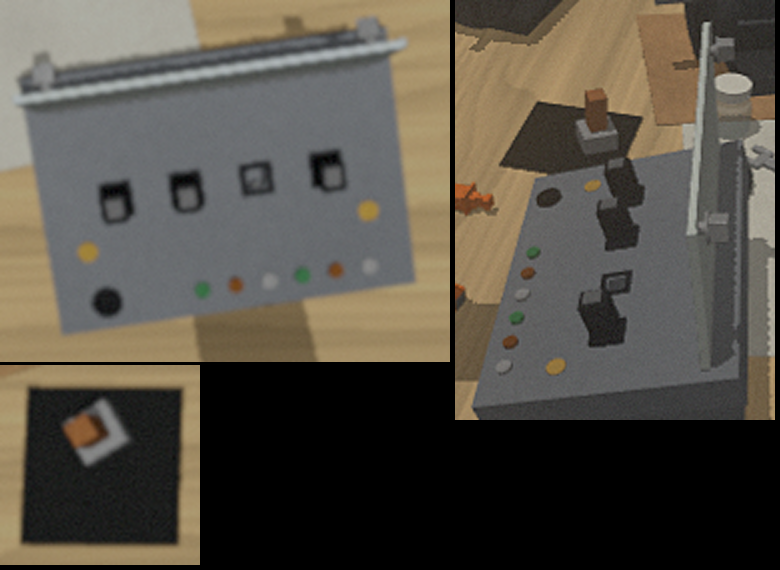

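Three black plugs are in: plug3, plug2 and plug0. Socket 1 is empty at crop (257,179). Next I work out the console, tray and driver poses.

```bash
cat >> h.py <<'E'
import pickle
E
python3 - <<'E'
from h import *
T=pickle.load(open("top0.pkl","rb"));S=pickle.load(open("scene0.pkl","rb"))
c=lambda x,y:(x/2.5+240,y/2.5+165)
fl=onz(T,*c(62,332),.0794); fr=onz(T,*c(414,281),.0794)
print("front",fl,fr,np.linalg.norm(fl-fr))
ey=(fl-fr)[:2];yaw=np.arctan2(-ey[0],ey[1]);print("yaw",yaw)
xa=np.array([np.cos(yaw),np.sin(yaw),0]);ya=np.array([-np.sin(yaw),np.cos(yaw),0])
print("centre from front",(fl+fr)/2+.115*xa)
for nm,(u,v),y in(("p3",(116,208),.093),("p2",(187,200),.031),("p0",(333,178),-.093)):
    p=onz(T,*c(u,v),.157); print(nm,p, "centre", p-y*ya+.296*.044*xa)
p=onz(T,*c(257,179),.115);print("s1 centre",p+.031*ya)
# scene plug tops: crop2 coords (x-455)/2+255, y/2+110
d=lambda x,y:((x-455)/2+255,y/2+110)
tx=lambda x,y,y2:0
print("tri s1",tri(T,c(257,179),S,d(616,281)))
print("tri p0",tri(T,c(333,178),S,d(596,298)))
# mat, tray
def comp(m,lo):
    n,l,st,ce=cv2.connectedComponentsWithStats(m.astype(np.uint8)); return [(st[i],ce[i]) for i in range(1,n) if st[i][4]>lo]
print("tray floor",[onz(T,*p,0.05) for p in ((427,274),(504,274),(506,347),(428,347))])
print("mat",[onz(T,*p,0.003) for p in ((160,274),(222,275),(222,336),(159,336))])
hsv=cv2.cvtColor(T["img"],cv2.COLOR_BGR2HSV)[265:345,150:230]
m=(hsv[...,1]>110)&(hsv[...,2]>70)&(hsv[...,0]<20)
m[:, :12]=0;m[:10]=0;m[70:]=0;m[:,70:]=0
k,_=cv2.findContours(m.astype(np.uint8),0,2);k=max(k,key=cv2.contourArea)
print("handle",cv2.minAreaRect(k))
m2=(hsv[...,1]<60)&(hsv[...,2]>100);m2[:, :12]=0;m2[:10]=0;m2[70:]=0;m2[:,70:]=0
m3=(m|m2).astype(np.uint8);k,_=cv2.findContours(m3,0,2);k=max(k,key=cv2.contourArea);print("all",cv2.minAreaRect(k))
E
```

```text
front [0.43331744 0.14571987 0.0794    ] [ 0.47023763 -0.17041599  0.0794    ] 0.3182844457912535
yaw 0.11625919284148396
centre from front [0.56600123 0.00099165 0.0794    ]
p3 [0.53521896 0.08985322 0.157     ] centre [ 0.5589428  -0.00100824  0.157     ]
p2 [0.54035819 0.02985179 0.157     ] centre [0.55689019 0.0005718  0.157     ]
p0 [ 0.55566333 -0.09389949  0.157     ] centre [ 5.57811643e-01 -1.65385670e-05  1.57000000e-01]
s1 centre [ 5.58179090e-01 -5.52066735e-04  1.15000000e-01]
tri s1 (array([ 0.56320538, -0.0305584 ,  0.1188584 ]), np.float64(0.003999921403420153))
tri p0 (array([ 0.55901882, -0.09279938,  0.15662644]), np.float64(0.0069742703013210144))
tray floor [array([ 0.47793345, -0.22445935,  0.05      ]), array([ 0.4732937 , -0.40031338,  0.05      ]), array([ 0.30909503, -0.39337165,  0.05      ]), array([ 0.31330983, -0.21822929,  0.05      ])]
mat [array([0.49758027, 0.40396433, 0.003     ]), array([0.49105336, 0.2560787 , 0.003     ]), array([0.34735439, 0.25656091, 0.003     ]), array([0.35163885, 0.40468824, 0.003     ])]
handle ((32.423072814941406, 26.384613037109375), (12.203404426574707, 11.926054000854492), 56.3099365234375)
all ((37.38764190673828, 26.82022476196289), (18.337963104248047, 19.927959442138672), 57.9946174621582)
```

```bash
cat >> h.py <<'E'
CY=0.114; C0=np.array([.558,0,0])
xa=np.array([np.cos(CY),np.sin(CY),0]);ya=np.array([-np.sin(CY),np.cos(CY),0]);za=np.array([0,0,1.])
n=-np.sin(.3)*xa+np.cos(.3)*za; up=np.cos(.3)*xa+np.sin(.3)*za   # panel normal, up-slope
PC=C0+.115*za
RT=R.from_matrix(np.c_[up,-ya,-n])  # tool square to panel
def pp(u,y,h): return PC+u*up+y*ya+h*n
def plan(wps,start=None):
    p,r=start or tool()
    for name,P,Q in wps:
        t=np.round(r.inv().apply(P-p),3); d=np.round((r.inv()*Q).as_rotvec(degrees=True),1)
        print(name,t.tolist(),d.tolist()); p=p+r.apply(t); r=r*R.from_rotvec(d,degrees=True)
    return p,r
TR=np.array([.393,-.309,0])
E
python3 - <<'E'
from h import *
plan([("above",pp(0,-.093,.125),RT),("down",pp(0,-.093,.024),RT),("out",pp(0,-.093,.125),RT),("tray",TR+[.03,-.03,.085],RT)])
E
```

```text
above [0.472, -0.311, -0.012] [-1.9, 17.1, 12.2]
down [0.0, -0.0, 0.101] [-0.0, 0.0, -0.0]
out [0.0, -0.0, -0.101] [-0.0, 0.0, -0.0]
tray [-0.174, 0.228, 0.102] [-0.0, 0.0, -0.0]
```

arm_command --moves '[{"translation": [0.06, -0.04, -0.03], "delta_rot": [0, 4, 3], "hand": 0.5}, {"translation": [0.12, -0.08, -0.03], "delta_rot": [0, 8, 6], "hand": 0.5}, {"translation": [0.18, -0.12, -0.03], "delta_rot": [-1, 12, 9], "hand": 0.5}, {"translation": [0.22, -0.15, -0.03], "delta_rot": [-1.9, 17.1, 12.2], "hand": 0.5}, {"translation": [0.26, -0.18, -0.03], "delta_rot": [-1.9, 17.1, 12.2], "hand": 0.5}]'

```text
t: 0.72
tool_pos: [0.3682, -0.2954, 0.2518]
tool_rot: [-3.085, -0.171, -0.466]
wrist_force: [0.8, -0.8, -0.2]
gripper_width: 0.0483
finger_force: 0.0
```

```bash
python3 - <<'E'
from h import *
print(sense()["tool_pos"]);plan([("above",pp(0,-.093,.125),RT),("down",pp(0,-.093,.024),RT),("out",pp(0,-.093,.125),RT),("tray",TR+[.03,-.03,.085],RT)])
E
```

```text
[ 0.3681569  -0.29537706  0.25180172]
above [0.171, -0.18, 0.071] [0.0, -0.0, -0.2]
down [0.0, 0.0, 0.101] [0.0, -0.0, 0.0]
out [0.0, 0.0, -0.101] [0.0, -0.0, 0.0]
tray [-0.174, 0.229, 0.103] [0.0, -0.0, 0.0]
```

arm_command --moves '[{"translation": [0.042, -0.045, 0.018], "delta_rot": [0, 0, 0], "hand": 0.5}, {"translation": [0.085, -0.09, 0.035], "delta_rot": [0, 0, 0], "hand": 0.5}, {"translation": [0.128, -0.135, 0.053], "delta_rot": [0, 0, 0], "hand": 0.5}, {"translation": [0.171, -0.18, 0.071], "delta_rot": [0, 0, 0], "hand": 0.5}, {"translation": [0.171, -0.18, 0.071], "delta_rot": [0, 0, 0], "hand": 0.5}]'

```text
t: 1.35
tool_pos: [0.5323, -0.0934, 0.2341]
tool_rot: [-3.083, -0.186, -0.464]
wrist_force: [-1.1, 0.4, -0.3]
gripper_width: 0.0468
finger_force: 0.0
```

```bash
python3 - <<'E'
from h import *
print(sense()["tool_pos"]);plan([("above",pp(0,-.093,.125),RT),("down",pp(0,-.093,.024),RT),("out",pp(0,-.093,.125),RT),("tray",TR+[.03,-.03,.085],RT)])
a=snapshot("scene")["img"][110:350,220:420]; b=snapshot("top")["img"][165:305,300:440]
cv2.imwrite("pics/c2.png",np.hstack([cv2.resize(a,(400,480)),cv2.resize(b,(400,480))]))
E
```

```text
[ 0.53233084 -0.09340959  0.23414679]
above [-0.001, 0.003, -0.001] [-0.1, 0.1, 0.4]
down [0.0, 0.0, 0.101] [-0.0, -0.0, -0.0]
out [0.0, 0.0, -0.101] [-0.0, -0.0, -0.0]
tray [-0.173, 0.229, 0.103] [-0.0, -0.0, -0.0]
```

View pics/c2.png

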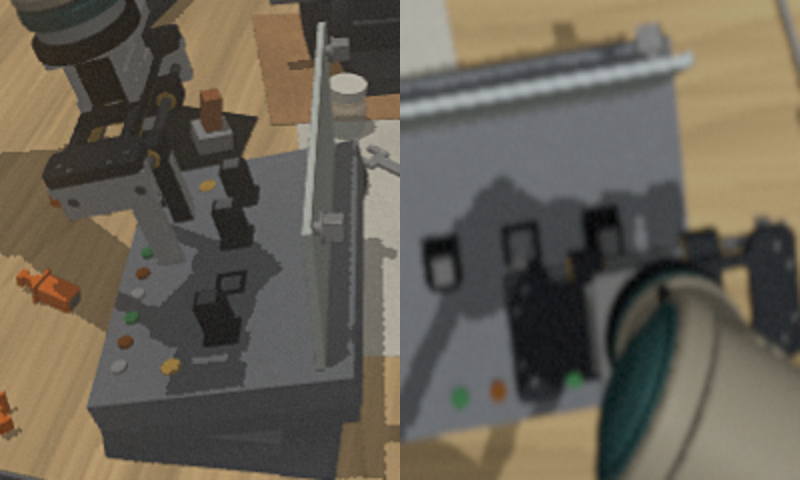

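The gripper is poised along plug0's axis, and the plug shows at crop (215,315). I'll go down and close on it.

arm_command --moves '[{"translation": [0, 0.001, 0.025], "delta_rot": [0, 0, 0], "hand": 0.5}, {"translation": [0, 0.002, 0.05], "delta_rot": [0, 0, 0], "hand": 0.5}, {"translation": [0, 0.002, 0.07], "delta_rot": [0, 0, 0], "hand": 0.5}, {"translation": [0, 0.002, 0.09], "delta_rot": [0, 0, 0], "hand": 0.5}, {"translation": [0, 0.002, 0.1], "delta_rot": [0, 0, 0], "hand": 0.5}]'

```text
t: 2.08
tool_pos: [0.5597, -0.0979, 0.1383]
tool_rot: [-3.087, -0.172, -0.463]
wrist_force: [0.3, -0.3, -0.5]
gripper_width: 0.0468
finger_force: 0.0
```

arm_command --moves '[{"translation": [0, 0, 0], "delta_rot": [0, 0, 0], "hand": 0.1}, {"translation": [0, 0, 0], "delta_rot": [0, 0, 0], "hand": 0.1}, {"translation": [0, 0, 0], "delta_rot": [0, 0, 0], "hand": 0.1}, {"translation": [0, 0, 0], "delta_rot": [0, 0, 0], "hand": 0.1}, {"translation": [0, 0, 0], "delta_rot": [0, 0, 0], "hand": 0.1}]' --newtons 40

```text
t: 2.7
tool_pos: [0.56, -0.0923, 0.1401]
tool_rot: [-3.079, -0.174, -0.464]
wrist_force: [-0.6, 9.2, 2.8]
gripper_width: 0.0219
finger_force: 39.9
```

arm_command --moves '[{"translation": [0, -0.004, -0.008], "delta_rot": [0, 0, 0], "hand": 0.1}, {"translation": [0, -0.004, -0.02], "delta_rot": [0, 0, 0], "hand": 0.1}, {"translation": [0, -0.004, -0.045], "delta_rot": [0, 0, 0], "hand": 0.1}, {"translation": [0, -0.004, -0.075], "delta_rot": [0, 0, 0], "hand": 0.1}, {"translation": [0, -0.004, -0.1], "delta_rot": [0, 0, 0], "hand": 0.1}]'

```text
t: 3.32
tool_pos: [0.5307, -0.0957, 0.2371]
tool_rot: [-3.087, -0.177, -0.469]
wrist_force: [-0.2, -0.3, -0.9]
gripper_width: 0.0215
finger_force: 40.0
```

```bash
python3 - <<'E'
from h import *
print(sense()["tool_pos"]);plan([("tray1",TR+[.03,-.03,.13],RT),("tray",TR+[.03,-.03,.077],RT),("up",TR+[.03,-.03,.16],RT),("p2",pp(0,.031,.125),RT)])
E
```

```text
[ 0.53067606 -0.09574549  0.23713475]
tray1 [-0.161, 0.229, 0.063] [0.1, -0.1, 0.0]
tray [-0.015, 0.0, 0.051] [0.0, 0.0, 0.0]
up [0.024, 0.0, -0.08] [0.0, 0.0, 0.0]
p2 [0.152, -0.352, -0.031] [0.0, 0.0, 0.0]
```

arm_command --moves '[{"translation": [-0.02, 0.05, 0.0], "delta_rot": [0, 0, 0], "hand": 0.1}, {"translation": [-0.055, 0.095, 0.01], "delta_rot": [0, 0, 0], "hand": 0.1}, {"translation": [-0.09, 0.14, 0.025], "delta_rot": [0, 0, 0], "hand": 0.1}, {"translation": [-0.125, 0.185, 0.045], "delta_rot": [0, 0, 0], "hand": 0.1}, {"translation": [-0.161, 0.229, 0.063], "delta_rot": [0, 0, 0], "hand": 0.1}]'

```text
t: 3.95
tool_pos: [0.4218, -0.3405, 0.128]
tool_rot: [-3.088, -0.177, -0.468]
wrist_force: [0.8, -0.5, -0.3]
gripper_width: 0.0219
finger_force: 40.0
```

arm_command --moves '[{"translation": [-0.008, 0, 0.025], "delta_rot": [0, 0, 0], "hand": 0.1}, {"translation": [-0.015, 0, 0.051], "delta_rot": [0, 0, 0], "hand": 0.1}, {"translation": [-0.015, 0, 0.051], "delta_rot": [0, 0, 0], "hand": 0.1}, {"translation": [-0.015, 0, 0.051], "delta_rot": [0, 0, 0], "hand": 0.5}, {"translation": [-0.015, 0, 0.051], "delta_rot": [0, 0, 0], "hand": 0.5}]'

```text
t: 4.58
tool_pos: [0.4244, -0.3392, 0.076]
tool_rot: [-3.088, -0.178, -0.469]
wrist_force: [0.2, 0.8, 0.1]
gripper_width: 0.0384
finger_force: 0.0
```

arm_command --moves '[{"translation": [0, 0, 0], "delta_rot": [0, 0, 0], "hand": 0.5}, {"translation": [0.012, 0, -0.04], "delta_rot": [0, 0, 0], "hand": 0.5}, {"translation": [0.024, 0, -0.08], "delta_rot": [0, 0, 0], "hand": 0.5}, {"translation": [0.044, -0.046, -0.08], "delta_rot": [0, 0, 0], "hand": 0.5}, {"translation": [0.064, -0.092, -0.084], "delta_rot": [0, 0, 0], "hand": 0.5}]'

```text
t: 5.2
tool_pos: [0.4495, -0.2421, 0.1745]
tool_rot: [-3.087, -0.174, -0.468]
wrist_force: [0.5, 0.6, 0.0]
gripper_width: 0.0467
finger_force: 0.0
```

```bash
python3 - <<'E'
from h import *
print(sense()["tool_pos"]);plan([("p2",pp(0,.031,.125),RT)])
s=snapshot("scene");cv2.imwrite("pics/c3.png",s["img"])
E
```

```text
[ 0.44952691 -0.24209364  0.1745109 ]
p2 [0.112, -0.259, -0.029] [0.1, -0.1, -0.0]
```

View pics/c3.png

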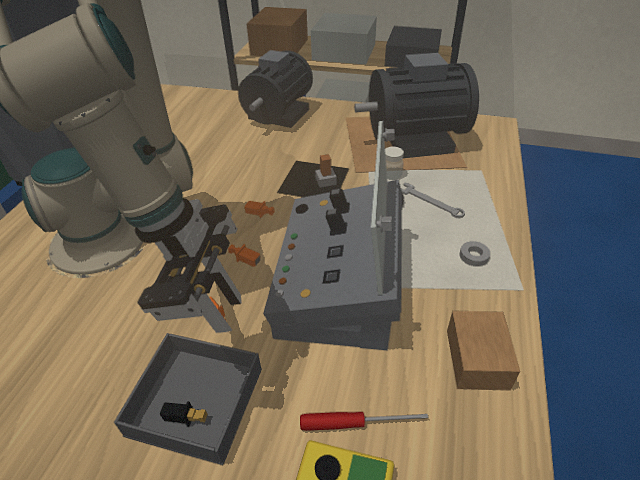

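Plug0 lies in the tray at (185,412), and its socket at (332,275) is empty. Next is plug2.

arm_command --moves '[{"translation": [0.02, -0.04, -0.03], "delta_rot": [0, 0, 0], "hand": 0.5}, {"translation": [0.045, -0.095, -0.03], "delta_rot": [0, 0, 0], "hand": 0.5}, {"translation": [0.07, -0.15, -0.029], "delta_rot": [0, 0, 0], "hand": 0.5}, {"translation": [0.09, -0.205, -0.029], "delta_rot": [0, 0, 0], "hand": 0.5}, {"translation": [0.112, -0.259, -0.029], "delta_rot": [0, 0, 0], "hand": 0.5}]'

```text
t: 5.88
tool_pos: [0.5176, 0.0278, 0.2348]
tool_rot: [-3.086, -0.177, -0.468]
wrist_force: [0.8, -1.2, 0.0]
gripper_width: 0.0469
finger_force: 0.0
```

arm_command --moves '[{"translation": [0, 0, 0], "delta_rot": [0, 0, 0], "hand": 0.5}, {"translation": [0, 0, 0], "delta_rot": [0, 0, 0], "hand": 0.5}, {"translation": [0, 0, 0.01], "delta_rot": [0, 0, 0], "hand": 0.5}, {"translation": [0, 0, 0.03], "delta_rot": [0, 0, 0], "hand": 0.5}, {"translation": [0, 0, 0.03], "delta_rot": [0, 0, 0], "hand": 0.5}]'

```text
t: 6.5
tool_pos: [0.525, 0.0253, 0.2029]
tool_rot: [-3.087, -0.172, -0.459]
wrist_force: [-0.9, 0.1, 0.0]
gripper_width: 0.0471
finger_force: 0.0
```

```bash
python3 - <<'E'
from h import *
print(sense()["tool_pos"]);plan([("p2",pp(0,.031,.024),RT)])
E
```

```text
[0.52501049 0.02525186 0.20291946]
p2 [0.003, -0.002, 0.069] [0.1, 0.3, -0.2]
```

arm_command --moves '[{"translation": [0.002, -0.003, 0.025], "delta_rot": [0, 0, 0], "hand": 0.5}, {"translation": [0.002, -0.003, 0.05], "delta_rot": [0, 0, 0], "hand": 0.5}, {"translation": [0.002, -0.003, 0.069], "delta_rot": [0, 0, 0], "hand": 0.5}, {"translation": [0.002, -0.003, 0.069], "delta_rot": [0, 0, 0], "hand": 0.1}, {"translation": [0.002, -0.003, 0.069], "delta_rot": [0, 0, 0], "hand": 0.1}]'

```text
t: 7.12
tool_pos: [0.5485, 0.0316, 0.1407]
tool_rot: [-3.086, -0.175, -0.468]
wrist_force: [0.1, -0.5, 0.8]
gripper_width: 0.0304
finger_force: 0.0
```

arm_command --moves '[{"translation": [0, 0, 0], "delta_rot": [0, 0, 0], "hand": 0.1}, {"translation": [0, 0, 0], "delta_rot": [0, 0, 0], "hand": 0.1}, {"translation": [0, 0, 0], "delta_rot": [0, 0, 0], "hand": 0.1}, {"translation": [0, 0, 0], "delta_rot": [0, 0, 0], "hand": 0.1}, {"translation": [0, 0, 0], "delta_rot": [0, 0, 0], "hand": 0.1}]'

```text
t: 7.75
tool_pos: [0.5486, 0.032, 0.141]
tool_rot: [-3.086, -0.177, -0.469]
wrist_force: [-2.7, -2.7, 5.9]
gripper_width: 0.0218
finger_force: 40.0
```

arm_command --moves '[{"translation": [0, 0, -0.008], "delta_rot": [0, 0, 0], "hand": 0.1}, {"translation": [0, 0, -0.02], "delta_rot": [0, 0, 0], "hand": 0.1}, {"translation": [0, 0, -0.045], "delta_rot": [0, 0, 0], "hand": 0.1}, {"translation": [0, 0, -0.075], "delta_rot": [0, 0, 0], "hand": 0.1}, {"translation": [0, 0, -0.1], "delta_rot": [0, 0, 0], "hand": 0.1}]'

```text
t: 8.38
tool_pos: [0.5178, 0.0293, 0.2366]
tool_rot: [-3.085, -0.177, -0.465]
wrist_force: [0.2, 0.6, -0.9]
gripper_width: 0.0218
finger_force: 40.0
```

```bash
python3 - <<'E'
from h import *
print(sense()["tool_pos"]);plan([("side",pp(-.01,-.19,.12),RT),("tray1",TR+[-.025,-.02,.13],RT),("tray",TR+[-.025,-.02,.077],RT),("up",TR+[-.025,-.02,.16],RT),("side",pp(-.01,-.19,.12),RT),("p3",pp(0,.093,.125),RT)])
E
```

```text
[0.51776408 0.0293361  0.23655418]
side [-0.011, 0.224, 0.007] [0.0, 0.0, 0.0]
tray1 [-0.202, 0.115, 0.039] [0.0, 0.0, 0.0]
tray [-0.015, -0.0, 0.051] [0.0, 0.0, 0.0]
up [0.024, -0.0, -0.08] [0.0, 0.0, 0.0]
side [0.193, -0.115, -0.01] [0.0, 0.0, 0.0]
p3 [0.01, -0.283, -0.005] [0.0, 0.0, 0.0]
```

arm_command --moves '[{"translation": [-0.002, 0.045, 0.0], "delta_rot": [0, 0, 0], "hand": 0.1}, {"translation": [-0.005, 0.09, 0.0], "delta_rot": [0, 0, 0], "hand": 0.1}, {"translation": [-0.01, 0.135, 0.0], "delta_rot": [0, 0, 0], "hand": 0.1}, {"translation": [-0.011, 0.18, 0.0], "delta_rot": [0, 0, 0], "hand": 0.1}, {"translation": [-0.011, 0.224, 0.007], "delta_rot": [0, 0, 0], "hand": 0.1}]'

```text
t: 9.0
tool_pos: [0.5355, -0.1956, 0.2265]
tool_rot: [-3.086, -0.176, -0.467]
wrist_force: [0.6, -0.3, -0.6]
gripper_width: 0.0216
finger_force: 40.0
```

arm_command --moves '[{"translation": [-0.04, 0.024, 0.008], "delta_rot": [0, 0, 0], "hand": 0.1}, {"translation": [-0.08, 0.047, 0.016], "delta_rot": [0, 0, 0], "hand": 0.1}, {"translation": [-0.12, 0.07, 0.024], "delta_rot": [0, 0, 0], "hand": 0.1}, {"translation": [-0.16, 0.094, 0.032], "delta_rot": [0, 0, 0], "hand": 0.1}, {"translation": [-0.202, 0.115, 0.039], "delta_rot": [0, 0, 0], "hand": 0.1}]'

```text
t: 9.62
tool_pos: [0.3675, -0.3299, 0.1288]
tool_rot: [-3.086, -0.177, -0.467]
wrist_force: [-0.4, -0.8, -0.9]
gripper_width: 0.022
finger_force: 40.0
```

arm_command --moves '[{"translation": [-0.008, 0, 0.025], "delta_rot": [0, 0, 0], "hand": 0.1}, {"translation": [-0.015, 0, 0.051], "delta_rot": [0, 0, 0], "hand": 0.1}, {"translation": [-0.015, 0, 0.051], "delta_rot": [0, 0, 0], "hand": 0.1}, {"translation": [-0.015, 0, 0.051], "delta_rot": [0, 0, 0], "hand": 0.5}, {"translation": [-0.015, 0, 0.051], "delta_rot": [0, 0, 0], "hand": 0.5}]'

```text
t: 10.25
tool_pos: [0.3695, -0.3294, 0.0765]
tool_rot: [-3.086, -0.177, -0.467]
wrist_force: [0.1, -0.0, -0.3]
gripper_width: 0.0385
finger_force: 0.1
```

arm_command --moves '[{"translation": [0, 0, 0], "delta_rot": [0, 0, 0], "hand": 0.5}, {"translation": [0.012, 0, -0.04], "delta_rot": [0, 0, 0], "hand": 0.5}, {"translation": [0.024, 0, -0.08], "delta_rot": [0, 0, 0], "hand": 0.5}, {"translation": [0.06, -0.025, -0.085], "delta_rot": [0, 0, 0], "hand": 0.5}, {"translation": [0.1, -0.05, -0.09], "delta_rot": [0, 0, 0], "hand": 0.5}]'

```text
t: 10.88
tool_pos: [0.4325, -0.2714, 0.192]
tool_rot: [-3.086, -0.174, -0.466]
wrist_force: [-0.6, 0.7, -0.0]
gripper_width: 0.0467
finger_force: 0.0
```

arm_command --moves '[{"translation": [0.05, -0.025, 0.0], "delta_rot": [0, 0, 0], "hand": 0.5}, {"translation": [0.1, -0.05, 0.0], "delta_rot": [0, 0, 0], "hand": 0.5}, {"translation": [0.12, -0.09, 0.0], "delta_rot": [0, 0, 0], "hand": 0.5}, {"translation": [0.12, -0.14, 0.0], "delta_rot": [0, 0, 0], "hand": 0.5}, {"translation": [0.12, -0.18, 0.0], "delta_rot": [0, 0, 0], "hand": 0.5}]'

```text
t: 11.5
tool_pos: [0.5251, -0.0777, 0.226]
tool_rot: [-3.085, -0.178, -0.464]
wrist_force: [-0.2, -0.5, 0.3]
gripper_width: 0.0471
finger_force: 0.0
```

```bash
python3 - <<'E'
from h import *
print(sense()["tool_pos"]);plan([("p3",pp(0,.093,.105),RT)])
E
```

```text
[ 0.52507948 -0.07767591  0.22597498]
p3 [0.007, -0.166, 0.013] [-0.0, 0.1, 0.1]
```

arm_command --moves '[{"translation": [0.002, -0.05, 0.0], "delta_rot": [0, 0, 0], "hand": 0.5}, {"translation": [0.004, -0.1, 0.0], "delta_rot": [0, 0, 0], "hand": 0.5}, {"translation": [0.007, -0.14, 0.005], "delta_rot": [0, 0, 0], "hand": 0.5}, {"translation": [0.007, -0.166, 0.013], "delta_rot": [0, 0, 0], "hand": 0.5}, {"translation": [0.007, -0.166, 0.013], "delta_rot": [0, 0, 0], "hand": 0.5}]'

```text
t: 12.12
tool_pos: [0.516, 0.088, 0.215]
tool_rot: [-3.085, -0.182, -0.462]
wrist_force: [1.2, -1.2, -0.0]
gripper_width: 0.0469
finger_force: 0.0
```

```bash
python3 - <<'E'
from h import *
print(sense()["tool_pos"]);plan([("p3",pp(0,.093,.024),RT)])
E
```

```text
[0.51604448 0.08795592 0.21495289]
p3 [0.001, -0.001, 0.081] [-0.0, 0.1, 0.2]
```

arm_command --moves '[{"translation": [0.001, -0.001, 0.025], "delta_rot": [0, 0, 0], "hand": 0.5}, {"translation": [0.001, -0.001, 0.05], "delta_rot": [0, 0, 0], "hand": 0.5}, {"translation": [0.001, -0.001, 0.075], "delta_rot": [0, 0, 0], "hand": 0.5}, {"translation": [0.001, -0.001, 0.08], "delta_rot": [0, 0, 0], "hand": 0.5}, {"translation": [0.001, -0.001, 0.08], "delta_rot": [0, 0, 0], "hand": 0.1}]'

```text
t: 12.75
tool_pos: [0.5417, 0.0893, 0.1399]
tool_rot: [-3.086, -0.175, -0.466]
wrist_force: [0.5, 0.1, 0.6]
gripper_width: 0.0403
finger_force: 0.0
```

arm_command --moves '[{"translation": [0, 0, 0], "delta_rot": [0, 0, 0], "hand": 0.1}, {"translation": [0, 0, 0], "delta_rot": [0, 0, 0], "hand": 0.1}, {"translation": [0, 0, 0], "delta_rot": [0, 0, 0], "hand": 0.1}, {"translation": [0, 0, 0], "delta_rot": [0, 0, 0], "hand": 0.1}, {"translation": [0, 0, 0], "delta_rot": [0, 0, 0], "hand": 0.1}]'

```text
t: 13.38
tool_pos: [0.5414, 0.0928, 0.1411]
tool_rot: [-3.08, -0.173, -0.468]
wrist_force: [-1.7, 9.4, 2.1]
gripper_width: 0.0219
finger_force: 39.9
```

arm_command --moves '[{"translation": [0, 0, -0.008], "delta_rot": [0, 0, 0], "hand": 0.1}, {"translation": [0, 0, -0.02], "delta_rot": [0, 0, 0], "hand": 0.1}, {"translation": [0, 0, -0.045], "delta_rot": [0, 0, 0], "hand": 0.1}, {"translation": [0, 0, -0.075], "delta_rot": [0, 0, 0], "hand": 0.1}, {"translation": [0, 0, -0.1], "delta_rot": [0, 0, 0], "hand": 0.1}]'

```text
t: 14.0
tool_pos: [0.5118, 0.0867, 0.2372]
tool_rot: [-3.085, -0.177, -0.469]
wrist_force: [1.0, -0.3, -0.0]
gripper_width: 0.0215
finger_force: 40.0
```

arm_command --moves '[{"translation": [-0.002, 0.05, 0.0], "delta_rot": [0, 0, 0], "hand": 0.1}, {"translation": [-0.005, 0.1, 0.0], "delta_rot": [0, 0, 0], "hand": 0.1}, {"translation": [-0.01, 0.15, 0.0], "delta_rot": [0, 0, 0], "hand": 0.1}, {"translation": [-0.01, 0.2, 0.0], "delta_rot": [0, 0, 0], "hand": 0.1}, {"translation": [-0.01, 0.25, 0.0], "delta_rot": [0, 0, 0], "hand": 0.1}]'

```text
t: 14.62
tool_pos: [0.5309, -0.1645, 0.2336]
tool_rot: [-3.086, -0.177, -0.468]
wrist_force: [1.6, 0.4, -0.1]
gripper_width: 0.0213
finger_force: 40.0
```

```bash
python3 - <<'E'
from h import *
print(sense()["tool_pos"]);plan([("tray1",TR+[-.01,.035,.13],RT),("tray",TR+[-.01,.035,.077],RT),("up",TR+[-.01,.035,.2],RT),("side",pp(-.01,-.19,.12),RT),("p3",pp(0,.093,.125),RT)])
E
```

```text
[ 0.53092986 -0.16449845  0.23363748]
tray1 [-0.183, 0.092, 0.052] [0.1, -0.1, 0.0]
tray [-0.016, -0.0, 0.051] [0.0, 0.0, 0.0]
up [0.037, -0.0, -0.118] [0.0, 0.0, 0.0]
side [0.16, -0.062, 0.022] [0.0, 0.0, 0.0]
p3 [0.011, -0.283, -0.005] [0.0, 0.0, 0.0]
```

arm_command --moves '[{"translation": [-0.03, 0.025, 0.0], "delta_rot": [0, 0, 0], "hand": 0.1}, {"translation": [-0.07, 0.045, 0.012], "delta_rot": [0, 0, 0], "hand": 0.1}, {"translation": [-0.11, 0.06, 0.026], "delta_rot": [0, 0, 0], "hand": 0.1}, {"translation": [-0.15, 0.08, 0.04], "delta_rot": [0, 0, 0], "hand": 0.1}, {"translation": [-0.183, 0.092, 0.052], "delta_rot": [0, 0, 0], "hand": 0.1}]'

```text
t: 15.25
tool_pos: [0.382, -0.2735, 0.129]
tool_rot: [-3.087, -0.177, -0.467]
wrist_force: [0.3, -0.5, -1.2]
gripper_width: 0.0216
finger_force: 40.0
```

arm_command --moves '[{"translation": [-0.008, 0, 0.025], "delta_rot": [0, 0, 0], "hand": 0.1}, {"translation": [-0.016, 0, 0.051], "delta_rot": [0, 0, 0], "hand": 0.1}, {"translation": [-0.016, 0, 0.051], "delta_rot": [0, 0, 0], "hand": 0.1}, {"translation": [-0.016, 0, 0.051], "delta_rot": [0, 0, 0], "hand": 0.5}, {"translation": [-0.016, 0, 0.051], "delta_rot": [0, 0, 0], "hand": 0.5}]'

```text
t: 15.88
tool_pos: [0.3837, -0.2734, 0.077]
tool_rot: [-3.088, -0.178, -0.469]
wrist_force: [-0.4, 0.7, 0.1]
gripper_width: 0.0382
finger_force: 0.0
```

arm_command --moves '[{"translation": [0, 0, 0], "delta_rot": [0, 0, 0], "hand": 0.5}, {"translation": [0.015, 0, -0.05], "delta_rot": [0, 0, 0], "hand": 0.5}, {"translation": [0.03, 0, -0.1], "delta_rot": [0, 0, 0], "hand": 0.3}, {"translation": [0.045, 0, -0.15], "delta_rot": [0, 0, 0], "hand": 0}, {"translation": [0.06, 0, -0.2], "delta_rot": [0, 0, 0], "hand": 0}]'

```text
t: 16.5
tool_pos: [0.381, -0.2722, 0.2867]
tool_rot: [-3.087, -0.177, -0.467]
wrist_force: [-0.1, -1.5, -0.2]
gripper_width: 0.0207
finger_force: 0.0
```

```bash
cat >> h.py <<'E'
def lid(r,th,h,y):  # point at dist r from hinge, outer-face normal offset h
    d=-np.cos(th)*up+np.sin(th)*n; m=np.cos(th)*n+np.sin(th)*up
    return pp(.085,y,0)+r*d+h*m
def con(P): # world->(up,y,h) panel coords
    v=np.array(P)-PC; return np.round([v@up,v@ya,v@n],4)
E
python3 - <<'E'
from h import *
T=pickle.load(open("top0.pkl","rb"));S=pickle.load(open("scene0.pkl","rb"))
for a,b in(((402,182.2),(373.5,226)),((247,205),(382.5,122))):
    P,e=tri(T,a,S,b); c=con(P); print(P,e,c,"theta",np.arctan2(c[2],.085-c[0]))
print(sense()["tool_pos"])
for nm in("scene","top"):
    s=snapshot(nm);cv2.imwrite(f"pics/{nm}4.png",s["img"])
a=cv2.imread("pics/scene4.png")[90:480,90:480];b=cv2.imread("pics/top4.png")[150:380,130:530]
o=np.zeros((590,800,3),np.uint8);o[:390,:390]=a;o[:230,395:795]=b;cv2.imwrite("pics/c4.png",o)
E
```

```text
[ 0.64241191 -0.13899439  0.28528219] 0.0032813056418242413 [ 0.1153 -0.1477  0.1426] theta 1.7801649455873114
[0.6085618  0.15395744 0.28369116] 0.005912219463477109 [0.1146 0.1472 0.1411] theta 1.777578089021299
[ 0.3809685  -0.27218996  0.28672296]
```

View pics/c4.png

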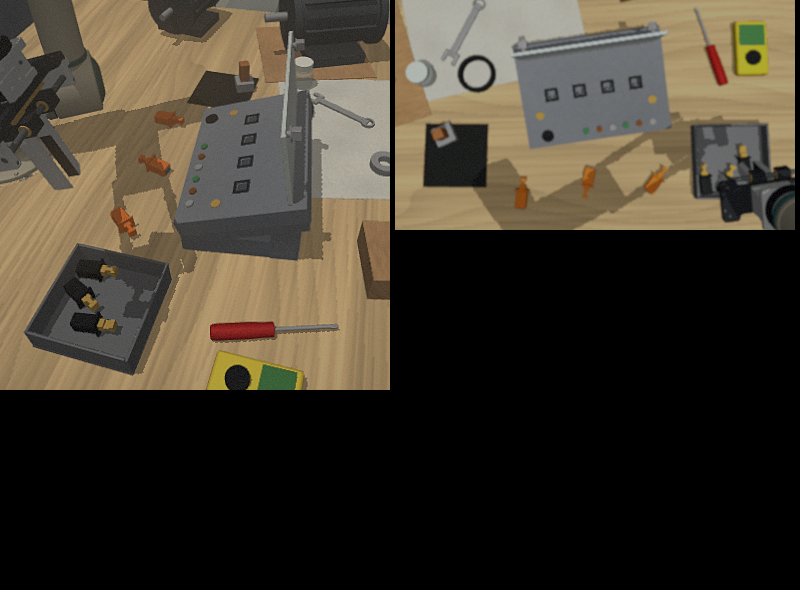

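All three plugs are in the tray, at crop (95,268), (82,292) and (92,322), and all four sockets are empty. The lid is at about 1.78 rad. I'll go over it and hook the closed fingers behind it.

```bash
python3 - <<'E'
from h import *
plan([("over0",pp(.06,0,.235),RT),("over",pp(.155,0,.235),RT),("behind",pp(.155,0,.132),RT)])
for th in np.r_[1.7:-.01:-.1]:
    p=con(lid(.118,th,.006,0)); print(round(th,2),(p+[.010,0,.017]).tolist())
E
```

```text
over0 [0.205, -0.253, -0.008] [0.7, -0.4, 0.2]
over [0.095, 0.0, 0.0] [0.0, 0.0, 0.0]
behind [-0.0, 0.0, 0.103] [0.0, 0.0, 0.0]
1.7 [0.1162, 0.0, 0.13319999999999999]
1.6 [0.10439999999999999, 0.0, 0.1348]
1.5 [0.0926, 0.0, 0.1351]
1.4 [0.0809, 0.0, 0.1343]
1.3 [0.0692, 0.0, 0.1323]
1.2 [0.057800000000000004, 0.0, 0.12919999999999998]
1.1 [0.0468, 0.0, 0.1249]
1.0 [0.0363, 0.0, 0.1195]
0.9 [0.026299999999999997, 0.0, 0.1132]
0.8 [0.0171, 0.0, 0.1058]
0.7 [0.0086, 0.0, 0.0976]
0.6 [0.0010000000000000009, 0.0, 0.0886]
0.5 [-0.0056999999999999985, 0.0, 0.07880000000000001]
0.4 [-0.0113, 0.0, 0.0685]
0.3 [-0.016, 0.0, 0.0576]
0.2 [-0.019499999999999997, 0.0, 0.0463]
0.1 [-0.0218, 0.0, 0.0348]
-0.0 [-0.023, 0.0, 0.023]
```

arm_command --moves '[{"translation": [0.04, -0.045, -0.01], "delta_rot": [0, 0, 0], "hand": 0}, {"translation": [0.085, -0.09, -0.01], "delta_rot": [0, 0, 0], "hand": 0}, {"translation": [0.125, -0.14, -0.01], "delta_rot": [0, 0, 0], "hand": 0}, {"translation": [0.165, -0.19, -0.01], "delta_rot": [0, 0, 0], "hand": 0}, {"translation": [0.205, -0.235, -0.008], "delta_rot": [0, 0, 0], "hand": 0}]'

```text
t: 17.23
tool_pos: [0.5459, -0.0164, 0.3521]
tool_rot: [-3.086, -0.177, -0.466]
wrist_force: [1.3, -1.0, -0.8]
gripper_width: 0.0005
finger_force: 0.0
```

arm_command --moves '[{"translation": [0.025, -0.018, 0], "delta_rot": [0, 0, 0], "hand": 0}, {"translation": [0.05, -0.018, 0], "delta_rot": [0, 0, 0], "hand": 0}, {"translation": [0.075, -0.018, 0], "delta_rot": [0, 0, 0], "hand": 0}, {"translation": [0.095, -0.018, 0], "delta_rot": [0, 0, 0], "hand": 0}, {"translation": [0.095, -0.018, 0], "delta_rot": [0, 0, 0], "hand": 0}]'

```text
t: 17.85
tool_pos: [0.6343, 0.01, 0.379]
tool_rot: [-3.086, -0.178, -0.464]
wrist_force: [0.0, -0.1, -0.3]
gripper_width: 0.0005
finger_force: 0.0
```

```bash
python3 - <<'E'
from h import *
print(sense()["tool_pos"],con(sense()["tool_pos"]))
plan([("behind",pp(.155,0,.132),RT)])
E
```

```text
[0.63431152 0.01002164 0.37896343] [0.1515 0.0013 0.2294]
behind [0.004, 0.001, 0.097] [0.0, 0.1, 0.1]
```

arm_command --moves '[{"translation": [0.003, 0, 0.025], "delta_rot": [0, 0, 0], "hand": 0}, {"translation": [0.003, 0, 0.05], "delta_rot": [0, 0, 0], "hand": 0}, {"translation": [0.003, 0, 0.075], "delta_rot": [0, 0, 0], "hand": 0}, {"translation": [0.003, 0, 0.096], "delta_rot": [0, 0, 0], "hand": 0}, {"translation": [0.003, 0, 0.096], "delta_rot": [0, 0, 0], "hand": 0}]'

```text
t: 18.48
tool_pos: [0.6626, 0.0133, 0.2865]
tool_rot: [-3.086, -0.176, -0.457]
wrist_force: [0.2, -0.5, -0.2]
gripper_width: 0.0005
finger_force: 0.0
```

arm_command --moves '[{"translation": [-0.01, 0, 0], "delta_rot": [0, 0, 0], "hand": 0}, {"translation": [-0.02, 0, 0], "delta_rot": [0, 0, 0], "hand": 0}, {"translation": [-0.03, 0, 0], "delta_rot": [0, 0, 0], "hand": 0}, {"translation": [-0.038, 0, 0], "delta_rot": [0, 0, 0], "hand": 0}, {"translation": [-0.05, 0, -0.001], "delta_rot": [0, 0, 0], "hand": 0}]'

```text
t: 19.1
tool_pos: [0.6174, 0.0075, 0.2764]
tool_rot: [-3.086, -0.177, -0.471]
wrist_force: [2.3, -0.3, 3.1]
gripper_width: 0.0
finger_force: 1.2
```

```bash
python3 - <<'E'
from h import *
print(sense()["tool_pos"],con(sense()["tool_pos"]),sense()["wrist_force"])
E
```

```text
[0.61735772 0.00750577 0.2764365 ] [0.1049 0.0007 0.1365] [ 2.29437086 -0.29180148  3.05264669]
```

arm_command --moves '[{"translation": [-0.011, 0, 0], "delta_rot": [0, 0, 0], "hand": 0}, {"translation": [-0.034, 0, 0.003], "delta_rot": [0, 0, 0], "hand": 0}, {"translation": [-0.056, 0, 0.01], "delta_rot": [0, 0, 0], "hand": 0}, {"translation": [-0.077, 0, 0.022], "delta_rot": [0, 0, 0], "hand": 0}, {"translation": [-0.086, 0, 0.029], "delta_rot": [0, 0, 0], "hand": 0}]'

```text
t: 19.73
tool_pos: [0.5408, -0.0005, 0.2201]
tool_rot: [-3.086, -0.176, -0.458]
wrist_force: [0.2, -0.4, -0.5]
gripper_width: 0.0005
finger_force: 0.0
```

arm_command --moves '[{"translation": [-0.016, 0, 0.017], "delta_rot": [0, 0, 0], "hand": 0}, {"translation": [-0.023, 0, 0.027], "delta_rot": [0, 0, 0], "hand": 0}, {"translation": [-0.028, 0, 0.037], "delta_rot": [0, 0, 0], "hand": 0}, {"translation": [-0.033, 0, 0.048], "delta_rot": [0, 0, 0], "hand": 0}, {"translation": [-0.036, 0, 0.06], "delta_rot": [0, 0, 0], "hand": 0}]'

```text
t: 20.35
tool_pos: [0.5276, -0.0027, 0.1537]
tool_rot: [-3.086, -0.177, -0.467]
wrist_force: [-1.0, 0.5, 0.2]
gripper_width: 0.0007
finger_force: 0.0
```

arm_command --moves '[{"translation": [-0.002, 0, 0.01], "delta_rot": [0, 0, 0], "hand": 0}, {"translation": [-0.003, 0, 0.018], "delta_rot": [0, 0, 0], "hand": 0}, {"translation": [-0.003, 0, 0.024], "delta_rot": [0, 0, 0], "hand": 0}, {"translation": [-0.003, 0, 0.029], "delta_rot": [0, 0, 0], "hand": 0}, {"translation": [-0.003, 0, 0.031], "delta_rot": [0, 0, 0], "hand": 0}]'

```text
t: 20.98
tool_pos: [0.5315, -0.0021, 0.1306]
tool_rot: [-3.087, -0.182, -0.468]
wrist_force: [-41.8, -3.7, 73.4]
gripper_width: 0.0004
finger_force: 41.1
```

```bash
python3 - <<'E'
from h import *
print(sense()["tool_pos"],con(sense()["tool_pos"]),sense()["wrist_force"])
E
```

```text
[ 0.53153332 -0.00214204  0.13059082] [-0.0207  0.0009  0.0227] [-41.8226798   -3.73306742  73.39978791]
```

The tip has reached exactly the shut height (h = 22.7 mm), but it is pressing hard. I'll back off and look.

arm_command --moves '[{"translation": [0, 0, -0.01], "delta_rot": [0, 0, 0], "hand": 0}, {"translation": [0, 0, -0.05], "delta_rot": [0, 0, 0], "hand": 0}, {"translation": [-0.02, -0.03, -0.1], "delta_rot": [0, 0, 0], "hand": 0}, {"translation": [-0.05, -0.07, -0.13], "delta_rot": [0, 0, 0], "hand": 0.5}, {"translation": [-0.08, -0.11, -0.15], "delta_rot": [0, 0, 0], "hand": 0.7}]'

```text
t: 21.6
tool_pos: [0.4008, 0.0943, 0.245]
tool_rot: [-3.085, -0.174, -0.471]
wrist_force: [0.0, -0.4, -0.0]
gripper_width: 0.0173
finger_force: 0.0
```

arm_command --moves '[{"translation": [-0.05, 0.02, 0], "delta_rot": [0, 0, 0], "hand": 0.7}, {"translation": [-0.1, 0.05, 0], "delta_rot": [0, 0, 0], "hand": 0.7}, {"translation": [-0.13, 0.09, 0], "delta_rot": [0, 0, 0], "hand": 0.7}, {"translation": [-0.13, 0.13, 0], "delta_rot": [0, 0, 0], "hand": 0.7}, {"translation": [-0.13, 0.13, 0], "delta_rot": [0, 0, 0], "hand": 0.7}]'

```text
t: 22.22
tool_pos: [0.2927, -0.0549, 0.2057]
tool_rot: [-3.091, -0.154, -0.469]
wrist_force: [-0.7, -0.3, -0.4]
gripper_width: 0.0644
finger_force: 0.0
```

```bash
python3 - <<'E'
from h import *
print(con(sense()["tool_pos"]),sense()["tool_pos"])
for nm in("scene","top"):
    s=snapshot(nm);pickle.dump(s,open(nm+"5.pkl","wb"));cv2.imwrite(f"pics/{nm}5.png",s["img"])
b=cv2.imread("pics/top5.png")[160:350,140:430];a=cv2.imread("pics/scene5.png")[130:350,250:430]
o=np.zeros((590,790,3),np.uint8);o[:380,:580]=cv2.resize(b,None,fx=2,fy=2);a=cv2.resize(a,(225,275));o[:275,565:790]=a
k=cv2.resize(cv2.imread("pics/top5.png")[265:315,160:225],None,fx=4,fy=4);o[385:585,:260]=k;cv2.imwrite("pics/c5.png",o)
E
```

```text
[-0.2309 -0.0244  0.1664] [ 0.29272376 -0.05494823  0.20574201]
```

View pics/c5.png

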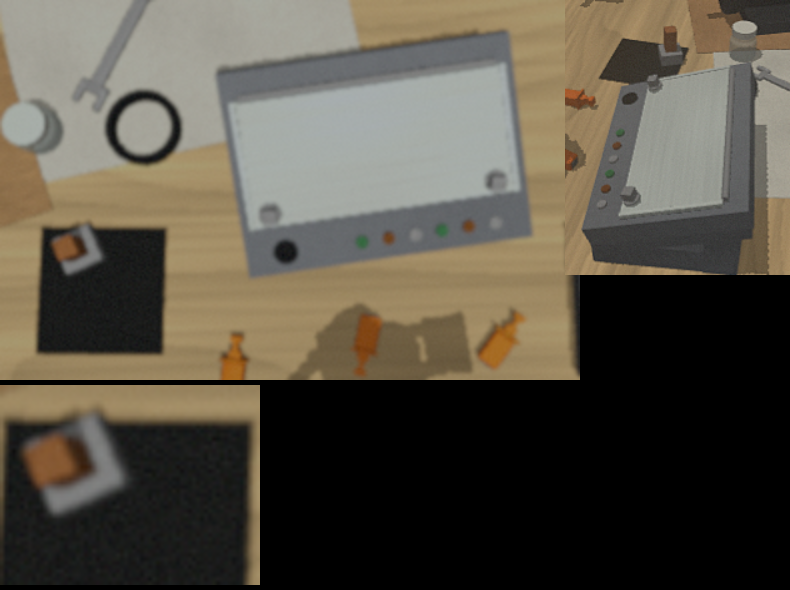

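The lid is shut. The screw heads are at top pixels of about (274,267) and (388,250). The driver has shifted to the mat's edge, with its handle at about (173,283). Next I measure the driver and the screw heads.

```bash
python3 - <<'E'
from h import *
T=pickle.load(open("top5.pkl","rb"));S=pickle.load(open("scene5.pkl","rb"))
print("j",np.round(sense()["joint_pos"],3))
z=lambda x,y:(x/4+160,(y-385)/4+265)
P=[onz(T,*z(*q),.027) for q in((95,412),(130,480),(55,517))]
print("collar corners",np.round(P,4),np.linalg.norm(P[0]-P[1]),np.linalg.norm(P[1]-P[2]))
for a,b in((0,1),(1,2)):
    d=P[b]-P[a];print("edge yaw deg",np.degrees(np.arctan2(d[1],d[0])))
print("centre collar",(P[0]+P[2])/2)
def handle(s,box,zt):
    x0,y0,x1,y1=box;hsv=cv2.cvtColor(cv2.resize(s["img"][y0:y1,x0:x1],None,fx=4,fy=4,interpolation=cv2.INTER_CUBIC),cv2.COLOR_BGR2HSV)
    m=((hsv[...,1]>110)&(hsv[...,2]>70)&(hsv[...,0]<15)).astype(np.uint8)
    k,_=cv2.findContours(m,0,2);k=max(k,key=cv2.contourArea);r=cv2.minAreaRect(k);b=cv2.boxPoints(r)
    return (r[0][0]/4+x0-.375,r[0][1]/4+y0-.375),r,b/4+[x0-.375,y0-.375]
c,r,b=handle(T,(163,274,188,295),.077);print("handle",c,r)
bb=[onz(T,*q,.077) for q in b];print(np.round(bb,4),onz(T,*c,.077))
for q in range(2):
    d=bb[q+1]-bb[q];print(np.degrees(np.arctan2(d[1],d[0])),np.linalg.norm(d))
out=[]
for y in(.125,-.125):
    X=pp(-.043,y,.028);a=proj(T,X);e=proj(S,X);print("screw proj",y,a,e)
    for s,q in((T,a),(S,e)):
        u,v=q.round().astype(int)-10 if 0 else np.round(q).astype(int)
        out.append(cv2.resize(s["img"][v-12:v+13,u-12:u+13],(395,295) if 0 else (290,290),interpolation=cv2.INTER_CUBIC))
o=np.vstack([np.hstack(out[:2]),np.hstack(out[2:])])
u,v=map(int,proj(S,[.45,.38,.04]));k=cv2.resize(S["img"][v-25:v+25,u-18:u+18],(209,290),interpolation=cv2.INTER_CUBIC)
o=np.hstack([o,np.vstack([k,0*k])]);cv2.imwrite("pics/c6.png",o)
E
```

```text
j [-0.696 -0.341  2.176  0.24   1.107  0.678]
collar corners [[0.4998 0.3409 0.027 ]
 [0.4595 0.3203 0.027 ]
 [0.4393 0.3638 0.027 ]] 0.04526236086068467 0.04800940463413805
edge yaw deg -152.93524999403067
edge yaw deg 114.94549281729343
centre collar [0.46956612 0.35235673 0.027     ]
handle (172.37525177001953, 283.99274253845215) ((39.001007080078125, 41.470970153808594), (48.66987609863281, 48.6179084777832), 65.43283081054688)
[[0.4772 0.3707 0.077 ]
 [0.4878 0.3461 0.077 ]
 [0.4627 0.3346 0.077 ]
 [0.4521 0.3592 0.077 ]] [0.46991295 0.35262969 0.077     ]
-66.66061522934028 0.026840834183401933
-155.42982195083636 0.02759799598465863
screw proj 0.125 [274.36649201 268.58909266] [318.44157431 192.69815417]
screw proj -0.125 [389.21313293 252.29001363] [297.47874553 282.83615749]
```

View pics/c6.png

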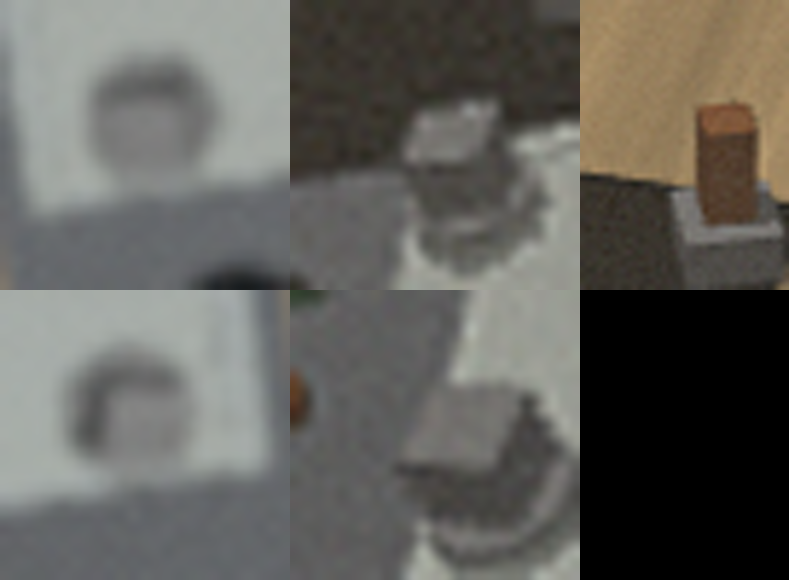

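```bash
python3 - <<'E'
from h import *
T=pickle.load(open("top5.pkl","rb"));S=pickle.load(open("scene5.pkl","rb"))
H=.028;k=25/290
def w(s,u0,v0,q): return con(onplane(s,u0-12+q[0]*k-.5+k/2,v0-12+q[1]*k-.5+k/2,pp(0,0,H),n))
for nm,u0,v0,Q in(("L",318,193,[(127,108),(208,100),(187,163),(115,158)]),("R",297,283,[(155,95),(237,100),(200,178),(107,176)])):
    P=np.array([w(S,u0,v0,q) for q in Q]);print(nm,"scene centre",P.mean(0))
    for i in range(4):
        d=P[(i+1)%4]-P[i];print("  len",np.hypot(*d[:2]).round(4),"yaw vs console",np.degrees(np.arctan2(d[1],d[0])).round(1)%90)
print("L top",w(T,274,269,(150,140)),"R top",w(T,389,252,(147,133)))
# calib check: driver from scene: handle top face corners in crop
u,v=map(int,proj(S,[.45,.38,.04]));f=lambda x,y:(u-18+(x-580)*36/209-.4,v-25+y*50/290-.4)
C=np.array([onz(S,*f(*q),.077) for q in((697,112),(742,103),(757,118),(707,135))]);print("handle scene",C.mean(0))
d=C[1]-C[0];print(np.degrees(np.arctan2(d[1],d[0]))%90);d=C[2]-C[1];print(np.degrees(np.arctan2(d[1],d[0]))%90)
E
```

```text
L scene centre [-0.04155  0.1272   0.028  ]
  len 0.016 yaw vs console 81.7
  len 0.0183 yaw vs console 85.6
  len 0.0155 yaw vs console 68.4
  len 0.0148 yaw vs console 0.0
R scene centre [-0.03925  -0.124475  0.028   ]
  len 0.0138 yaw vs console 77.0
  len 0.0149 yaw vs console 77.6
  len 0.015 yaw vs console 80.0
  len 0.0158 yaw vs console 73.1
L top [-0.0431  0.1248  0.028 ] R top [-0.0402 -0.1253  0.028 ]
handle scene [0.47168603 0.3538529  0.077     ]
32.95027100976691
40.968136920677246
```

```bash
python3 - <<'E'
from h import *
for nm in("top","scene"):
    s=pickle.load(open(nm+"5.pkl","rb"));im=cv2.GaussianBlur(s["img"],(3,3),0);hsv=cv2.cvtColor(im,cv2.COLOR_BGR2HSV)
    poly=np.int32([proj(s,pp(u,y,.006)) for u,y in((-.069,-.158),(.098,-.158),(.098,.158),(-.069,.158))])
    roi=np.zeros(im.shape[:2],np.uint8);cv2.fillPoly(roi,[poly],1)
    g=im[...,1]; m=((g>135)&(roi>0)).astype(np.uint8)
    m=cv2.morphologyEx(m,cv2.MORPH_CLOSE,np.ones((15,15)))
    k,_=cv2.findContours(m,0,1);k=max(k,key=cv2.contourArea)[:,0,:]
    W=np.array([con(onplane(s,*q,pp(0,0,.006),n))[:2] for q in k])
    r=cv2.minAreaRect(np.float32(W));print(nm,r, "thresh vals",np.median(g[(m>0)]))
    mm=W.min(0),W.max(0);print(mm)
    for ax,sg,lim in((0,-1,.1),(0,1,.12),(1,-1,.04),(1,1,.04)):
        o=1-ax; ext=np.percentile(W[:,ax]*sg,98)
        c=.014 if ax==0 else 0
        sel=(W[:,ax]*sg>ext-.006)&(abs(W[:,o]-c)<lim)
        f=np.polyfit(W[sel,o],W[sel,ax],1);print("  edge",ax,sg,"pos",(f[1]+f[0]*c).round(4),"slope",f[0].round(4),sel.sum())
E
```

```text
top ((0.013063773512840271, 0.004541262984275818), (0.142722025513649, 0.31017985939979553), 0.3681454360485077) thresh vals 172.0
(array([-0.0587, -0.1508]), array([0.0854, 0.1599]))
  edge 0 -1 pos -0.0571 slope -0.0066 90
  edge 0 1 pos 0.0827 slope -0.0067 111
  edge 1 -1 pos -0.1496 slope 0.0039 36
  edge 1 1 pos 0.1521 slope 0.0029 8
scene ((0.019850000739097595, 0.007749989628791809), (0.15309999883174896, 0.30809998512268066), 0.0) thresh vals 156.0
(array([-0.0567, -0.1463]), array([0.0964, 0.1618]))
  edge 0 -1 pos -0.055 slope -0.0073 70
  edge 0 1 pos 0.0823 slope -0.0022 27
  edge 1 -1 pos -0.1452 slope 0.0005 46
  edge 1 1 pos 0.1566 slope 0.0089 16
```

```bash
sed -i 's/^CY=.*/CY=0.121; C0=np.array([.5602,.0015,0])/' h.py; cat >> h.py <<'E'
from scipy.spatial.transform import Slerp
import json
def V(yaw): # vertical tool, tool-x at world yaw (deg)
    a=np.radians(yaw); x=np.array([np.cos(a),np.sin(a),0]);z=np.array([0,0,-1.]);return R.from_matrix(np.c_[x,np.cross(z,x),z])
def PN(phi): # square to panel, tool-x at phi deg from up-slope, ccw seen from outside
    a=np.radians(phi); x=np.cos(a)*up+np.sin(a)*ya; return R.from_matrix(np.c_[x,np.cross(-n,x),-n])
def steps(wps,start=None,rows=5,zturn=None):
    """wps: (name,P,Q,calls). prints rows for each call"""
    p,r=start or tool()
    for name,P,Q,N in wps:
        p0,r0=p,r; dv=(r0.inv()*Q).as_rotvec()
        for c in range(N):
            out=[]
            for i in range(5):
                f=(5*c+i+1)/(5*N); pt=p0+f*(P-p0); q=r0*R.from_rotvec(f*dv)
                out.append((np.round(r.inv().apply(pt-p),3).tolist(),np.round((r.inv()*q).as_rotvec(degrees=True),1).tolist()))
            print(name,c,json.dumps(out)); p=p+r.apply(out[-1][0]); r=r*R.from_rotvec(out[-1][1],degrees=True)
    return p,r
DR=np.array([.4702,.353,0]); DY=24.8
E
python3 - <<'E'
from h import *
steps([("over",DR+[0,0,.17],V(DY+90),3)])
E
```

```text
over 0 [[[0.013, -0.025, 0.007], [1.1, -0.8, -7.2]], [[0.027, -0.051, 0.013], [2.2, -1.6, -14.3]], [[0.04, -0.076, 0.02], [3.3, -2.3, -21.5]], [[0.054, -0.102, 0.026], [4.3, -3.1, -28.7]], [[0.067, -0.127, 0.033], [5.4, -3.9, -35.9]]]
over 1 [[[0.026, -0.012, 0.007], [1.1, -0.8, -7.1]], [[0.052, -0.024, 0.014], [2.2, -1.5, -14.3]], [[0.078, -0.036, 0.021], [3.3, -2.3, -21.5]], [[0.104, -0.048, 0.028], [4.3, -3.1, -28.6]], [[0.13, -0.06, 0.035], [5.4, -3.9, -35.8]]]
over 2 [[[0.028, 0.006, 0.005], [1.1, -0.7, -7.2]], [[0.057, 0.012, 0.011], [2.2, -1.5, -14.4]], [[0.085, 0.019, 0.016], [3.3, -2.3, -21.5]], [[0.113, 0.025, 0.021], [4.3, -3.1, -28.7]], [[0.142, 0.031, 0.027], [5.4, -3.8, -35.9]]]
```

arm_command --moves '[{"translation": [0.013, -0.025, 0.007], "delta_rot": [1.1, -0.8, -7.2], "hand": 0.5}, {"translation": [0.027, -0.051, 0.013], "delta_rot": [2.2, -1.6, -14.3], "hand": 0.5}, {"translation": [0.04, -0.076, 0.02], "delta_rot": [3.3, -2.3, -21.5], "hand": 0.5}, {"translation": [0.054, -0.102, 0.026], "delta_rot": [4.3, -3.1, -28.7], "hand": 0.5}, {"translation": [0.067, -0.127, 0.033], "delta_rot": [5.4, -3.9, -35.9], "hand": 0.5}]'

```text
t: 22.95
tool_pos: [0.3507, 0.0891, 0.1931]
tool_rot: [-2.887, -1.159, -0.338]
wrist_force: [1.0, -1.3, 0.1]
gripper_width: 0.0469
finger_force: 0.0
```

arm_command --moves '[{"translation": [0.026, -0.012, 0.007], "delta_rot": [1.1, -0.8, -7.1], "hand": 0.5}, {"translation": [0.052, -0.024, 0.014], "delta_rot": [2.2, -1.5, -14.3], "hand": 0.5}, {"translation": [0.078, -0.036, 0.021], "delta_rot": [3.3, -2.3, -21.5], "hand": 0.5}, {"translation": [0.104, -0.048, 0.028], "delta_rot": [4.3, -3.1, -28.6], "hand": 0.5}, {"translation": [0.13, -0.06, 0.035], "delta_rot": [5.4, -3.9, -35.8], "hand": 0.5}]'

```text
t: 23.58
tool_pos: [0.4081, 0.2242, 0.1811]
tool_rot: [-2.402, -2.008, -0.176]
wrist_force: [0.2, -0.3, 0.1]
gripper_width: 0.0468
finger_force: 0.0
```

arm_command --moves '[{"translation": [0.028, 0.006, 0.005], "delta_rot": [1.1, -0.7, -7.2], "hand": 0.5}, {"translation": [0.057, 0.012, 0.011], "delta_rot": [2.2, -1.5, -14.4], "hand": 0.5}, {"translation": [0.085, 0.019, 0.016], "delta_rot": [3.3, -2.3, -21.5], "hand": 0.5}, {"translation": [0.113, 0.025, 0.021], "delta_rot": [4.3, -3.1, -28.7], "hand": 0.5}, {"translation": [0.142, 0.031, 0.027], "delta_rot": [5.4, -3.8, -35.9], "hand": 0.5}]'

```text
t: 24.2
tool_pos: [0.466, 0.3597, 0.1692]
tool_rot: [1.671, 2.66, -0.001]
wrist_force: [0.5, -0.7, -0.8]
gripper_width: 0.047
finger_force: 0.0
```

arm_command --moves '[{"translation": [0, 0, 0], "delta_rot": [0, 0, 0], "hand": 0.5}, {"translation": [0, 0, 0], "delta_rot": [0, 0, 0], "hand": 0.5}, {"translation": [0, 0, 0], "delta_rot": [0, 0, 0], "hand": 0.5}, {"translation": [0, 0, 0], "delta_rot": [0, 0, 0], "hand": 0.5}, {"translation": [0, 0, 0], "delta_rot": [0, 0, 0], "hand": 0.5}]'

```text
t: 24.82
tool_pos: [0.4688, 0.3541, 0.1701]
tool_rot: [1.688, 2.649, 0.001]
wrist_force: [0.8, -0.2, 0.9]
gripper_width: 0.0469
finger_force: 0.0
```

```bash
python3 - <<'E'
from h import *
s=sense();print(s["tool_pos"],s["joint_pos"].round(2))
plan([("over",DR+[0,0,.13],V(DY+90)),("grasp",DR+[0,0,.051],V(DY+90))])
s=snapshot("scene");u,v=map(int,proj(s,[.46,.35,.08]));a=cv2.resize(s["img"][v-60:v+60,u-75:u+75],(375,300))
s=snapshot("top");u,v=map(int,proj(s,[.46,.35,.08]));b=cv2.resize(s["img"][v-60:v+60,u-75:u+75],(375,300));cv2.imwrite("pics/c7.png",np.hstack([a,b]))
E
```

```text
[0.46884886 0.35410947 0.17006132] [ 0.53  0.33  1.56 -0.    1.25  0.09]
over [-0.002, 0.001, 0.04] [0.1, 0.0, 0.2]
grasp [0.0, -0.0, 0.079] [-0.0, 0.0, -0.0]
```

View pics/c7.png

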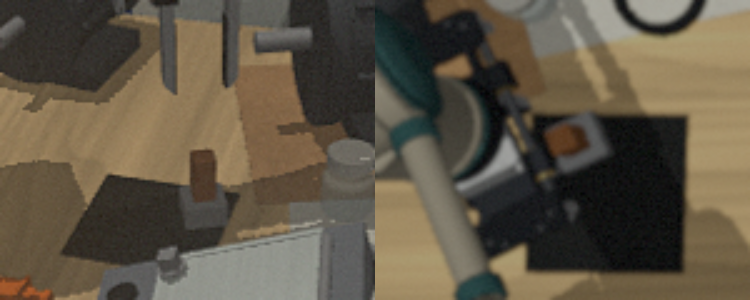

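The handle stands between the fingers, at crop (203,175), with finger tips at x of about 168 and 230. I'll go down and grip once, rotate 90° and regrip so the driver is centred both ways.

arm_command --moves '[{"translation": [-0.001, 0.001, 0.03], "delta_rot": [0, 0, 0], "hand": 0.5}, {"translation": [-0.001, 0.001, 0.06], "delta_rot": [0, 0, 0], "hand": 0.5}, {"translation": [-0.001, 0.001, 0.09], "delta_rot": [0, 0, 0], "hand": 0.5}, {"translation": [-0.001, 0.001, 0.11], "delta_rot": [0, 0, 0], "hand": 0.5}, {"translation": [-0.001, 0.001, 0.119], "delta_rot": [0, 0, 0], "hand": 0.5}]'

```text
t: 25.55
tool_pos: [0.4698, 0.3536, 0.0495]
tool_rot: [-1.687, -2.649, 0.002]
wrist_force: [0.3, -0.8, 0.2]
gripper_width: 0.0468
finger_force: 0.0
```

arm_command --moves '[{"translation": [0, 0, 0], "delta_rot": [0, 0, 0], "hand": 0.2}, {"translation": [0, 0, 0], "delta_rot": [0, 0, 0], "hand": 0.2}, {"translation": [0, 0, 0], "delta_rot": [0, 0, 0], "hand": 0.2}, {"translation": [0, 0, 0], "delta_rot": [0, 0, 0], "hand": 0.2}, {"translation": [0, 0, 0], "delta_rot": [0, 0, 0], "hand": 0.2}]' --newtons 20

```text
t: 26.18
tool_pos: [0.4711, 0.3547, 0.0517]
tool_rot: [1.686, 2.649, 0.004]
wrist_force: [0.5, 1.4, 4.6]
gripper_width: 0.0239
finger_force: 19.8
```

arm_command --moves '[{"translation": [0, 0, 0], "delta_rot": [0, 0, 0], "hand": 0.5}, {"translation": [0, 0, 0], "delta_rot": [0, 0, 0], "hand": 0.5}, {"translation": [0, 0, 0], "delta_rot": [0, 0, 0], "hand": 0.5}, {"translation": [0, 0, 0], "delta_rot": [0, 0, -5], "hand": 0.5}, {"translation": [0, 0, 0], "delta_rot": [0, 0, -10], "hand": 0.5}]'

```text
t: 26.8
tool_pos: [0.4699, 0.3541, 0.0504]
tool_rot: [-1.445, -2.789, 0.001]
wrist_force: [0.8, -0.4, -0.2]
gripper_width: 0.0469
finger_force: 0.0
```

arm_command --moves '[{"translation": [0, 0, 0], "delta_rot": [0, 0, -8], "hand": 0.5}, {"translation": [0, 0, 0], "delta_rot": [0, 0, -16], "hand": 0.5}, {"translation": [0, 0, 0], "delta_rot": [0, 0, -24], "hand": 0.5}, {"translation": [0, 0, 0], "delta_rot": [0, 0, -32], "hand": 0.5}, {"translation": [0, 0, 0], "delta_rot": [0, 0, -40], "hand": 0.5}]'

```text
t: 27.42
tool_pos: [0.4699, 0.3541, 0.0504]
tool_rot: [-0.401, -3.116, 0.0]
wrist_force: [0.9, 0.6, -0.0]
gripper_width: 0.047
finger_force: 0.0
```

arm_command --moves '[{"translation": [0, 0, 0], "delta_rot": [0, 0, -10], "hand": 0.5}, {"translation": [0, 0, 0], "delta_rot": [0, 0, -20], "hand": 0.5}, {"translation": [0, 0, 0], "delta_rot": [0, 0, -30], "hand": 0.5}, {"translation": [0, 0, 0], "delta_rot": [0, 0, -40], "hand": 0.5}, {"translation": [0, 0, 0], "delta_rot": [0, 0, -40], "hand": 0.5}]'

```text
t: 28.05
tool_pos: [0.47, 0.3541, 0.0504]
tool_rot: [0.678, -3.067, 0.0]
wrist_force: [-0.7, -0.1, 0.4]
gripper_width: 0.0472
finger_force: 0.0
```

arm_command --moves '[{"translation": [0, 0, 0], "delta_rot": [0, 0, 0], "hand": 0.2}, {"translation": [0, 0, 0], "delta_rot": [0, 0, 0], "hand": 0.2}, {"translation": [0, 0, 0], "delta_rot": [0, 0, 0], "hand": 0.2}, {"translation": [0, 0, 0], "delta_rot": [0, 0, 0], "hand": 0.2}, {"translation": [0, 0, 0], "delta_rot": [0, 0, 0], "hand": 0.2}]'

```text
t: 28.68
tool_pos: [0.4701, 0.3543, 0.0507]
tool_rot: [-0.681, 3.067, 0.0]
wrist_force: [-0.3, 1.3, 0.8]
gripper_width: 0.0239
finger_force: 20.0
```

```bash
python3 - <<'E'
from h import *
s=sense();p,r=tool();print(p,s["joint_pos"].round(3),r.as_matrix().round(4),s["gripper_width"])
x=r.as_matrix()[:,0];print("yaw",np.degrees(np.arctan2(x[1],x[0])))
E
```

```text
[0.47014036 0.35427811 0.05065759] [ 0.528  0.438  1.719  0.     0.985 -1.48 ] [[-9.060e-01 -4.233e-01  3.000e-04]
 [-4.233e-01  9.060e-01  3.000e-04]
 [-4.000e-04  1.000e-04 -1.000e+00]] 0.02385385675452439
yaw -154.9549930601054
```

arm_command --moves '[{"translation": [0, 0, 0], "delta_rot": [0, 0, 0], "hand": 0.2}, {"translation": [0, 0, 0], "delta_rot": [0, 0, 0], "hand": 0.2}, {"translation": [0, 0, -0.03], "delta_rot": [0, 0, 0], "hand": 0.2}, {"translation": [0, 0, -0.08], "delta_rot": [0, 0, 0], "hand": 0.2}, {"translation": [0, 0, -0.13], "delta_rot": [0, 0, 0], "hand": 0.2}]' --newtons 60

```text
t: 29.3
tool_pos: [0.4698, 0.3537, 0.1814]
tool_rot: [0.681, -3.066, 0.001]
wrist_force: [0.4, 0.7, -1.6]
gripper_width: 0.0237
finger_force: 60.0
```

```bash
python3 - <<'E'
from h import *
s=sense();p,r=tool();print(p,s["gripper_width"],s["finger_force"])
st=steps([("hover",pp(-.043,.125,.12),PN(171),2)]); 
E
```

```text
[0.46983054 0.35372315 0.18137767] 0.02366127015587141 59.983325600624084
hover 0 [[[0.01, -0.021, -0.004], [0.1, -1.7, 2.7]], [[0.02, -0.043, -0.007], [0.3, -3.5, 5.4]], [[0.03, -0.064, -0.011], [0.4, -5.2, 8.1]], [[0.04, -0.086, -0.014], [0.5, -6.9, 10.8]], [[0.051, -0.107, -0.018], [0.7, -8.7, 13.5]]]
hover 1 [[[0.004, -0.024, -0.004], [0.1, -1.7, 2.7]], [[0.008, -0.047, -0.008], [0.2, -3.4, 5.4]], [[0.012, -0.07, -0.013], [0.4, -5.2, 8.0]], [[0.016, -0.093, -0.017], [0.5, -6.9, 10.7]], [[0.021, -0.116, -0.021], [0.6, -8.6, 13.4]]]
```

arm_command --moves '[{"translation": [0.01, -0.021, -0.004], "delta_rot": [0.1, -1.7, 2.7], "hand": 0.2}, {"translation": [0.02, -0.043, -0.007], "delta_rot": [0.3, -3.5, 5.4], "hand": 0.2}, {"translation": [0.03, -0.064, -0.011], "delta_rot": [0.4, -5.2, 8.1], "hand": 0.2}, {"translation": [0.04, -0.086, -0.014], "delta_rot": [0.5, -6.9, 10.8], "hand": 0.2}, {"translation": [0.051, -0.107, -0.018], "delta_rot": [0.7, -8.7, 13.5], "hand": 0.2}]'

```text
t: 29.92
tool_pos: [0.4688, 0.2344, 0.1983]
tool_rot: [-0.298, 2.976, 0.031]
wrist_force: [0.1, -0.2, -2.4]
gripper_width: 0.0236
finger_force: 60.0
```

arm_command --moves '[{"translation": [0.004, -0.024, -0.004], "delta_rot": [0.1, -1.7, 2.7], "hand": 0.2}, {"translation": [0.008, -0.047, -0.008], "delta_rot": [0.2, -3.4, 5.4], "hand": 0.2}, {"translation": [0.012, -0.07, -0.013], "delta_rot": [0.4, -5.2, 8.0], "hand": 0.2}, {"translation": [0.016, -0.093, -0.017], "delta_rot": [0.5, -6.9, 10.7], "hand": 0.2}, {"translation": [0.021, -0.116, -0.021], "delta_rot": [0.6, -8.6, 13.4], "hand": 0.2}]'

```text
t: 30.55
tool_pos: [0.4683, 0.1161, 0.2152]
tool_rot: [0.053, 2.843, 0.061]
wrist_force: [0.5, 0.2, -1.7]
gripper_width: 0.0237
finger_force: 60.0
```

arm_command --moves '[{"translation": [0, 0, 0], "delta_rot": [0, 0, 0], "hand": 0.2}, {"translation": [0, 0, 0], "delta_rot": [0, 0, 0], "hand": 0.2}, {"translation": [0, 0, 0], "delta_rot": [0, 0, 0], "hand": 0.2}, {"translation": [0, 0, 0], "delta_rot": [0, 0, 0], "hand": 0.2}, {"translation": [0, 0, 0], "delta_rot": [0, 0, 0], "hand": 0.2}]'

```text
t: 31.18
tool_pos: [0.4691, 0.1175, 0.2154]
tool_rot: [0.05, 2.843, 0.062]
wrist_force: [0.4, -0.4, -1.9]
gripper_width: 0.0234
finger_force: 60.0
```

```bash
python3 - <<'E'
from h import *
s=sense();p,r=tool();print(p,con(p),s["joint_pos"].round(2))
plan([("c",pp(-.043,.125,.083),PN(171))])
im=[]
for nm in("scene","top"):
    s=snapshot(nm);pickle.dump(s,open(nm+"8.pkl","wb"));u,v=map(int,proj(s,pp(-.043,.125,.05)));im.append(cv2.resize(s["img"][v-30:v+30,u-40:u+40],(400,300),interpolation=cv2.INTER_CUBIC))
cv2.imwrite("pics/c8.png",np.hstack(im))
E
```

```text
[0.4691286  0.11748731 0.21539751] [-0.0433  0.1261  0.1185] [ 0.09 -0.02  1.92  0.01  0.94 -1.45]
c [-0.0, -0.001, 0.035] [0.1, -0.0, 0.1]
```

View pics/c8.png

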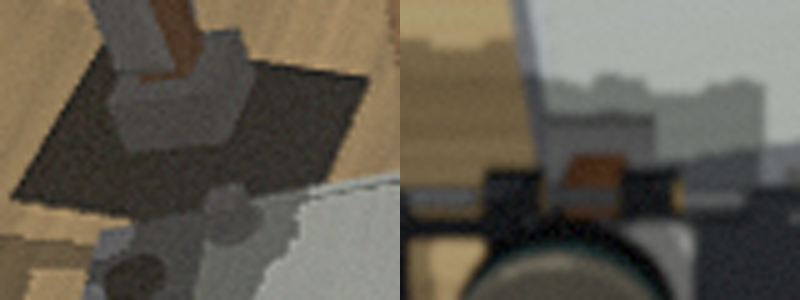

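The driver hangs over the left head, with its collar at scene crop (180,110) and the head at (235,212). I'll lower it to just above the head and probe gently.

arm_command --moves '[{"translation": [0, 0, 0.015], "delta_rot": [0, 0, 0], "hand": 0.2}, {"translation": [0, 0, 0.03], "delta_rot": [0, 0, 0], "hand": 0.2}, {"translation": [0, 0, 0.04], "delta_rot": [0, 0, 0], "hand": 0.2}, {"translation": [0, 0, 0.04], "delta_rot": [0, 0, 0], "hand": 0.2}, {"translation": [0, 0, 0.04], "delta_rot": [0, 0, 0], "hand": 0.2}]'

```text
t: 31.9
tool_pos: [0.4811, 0.1186, 0.1777]
tool_rot: [0.051, 2.842, 0.062]
wrist_force: [0.1, -0.1, -1.0]
gripper_width: 0.0237
finger_force: 60.0
```

arm_command --moves '[{"translation": [0, 0, 0.001], "delta_rot": [0, 0, 0], "hand": 0.2}, {"translation": [0, 0, 0.002], "delta_rot": [0, 0, 0], "hand": 0.2}, {"translation": [0, 0, 0.003], "delta_rot": [0, 0, 0], "hand": 0.2}, {"translation": [0, 0, 0.004], "delta_rot": [0, 0, 0], "hand": 0.2}, {"translation": [0, 0, 0.005], "delta_rot": [0, 0, 0], "hand": 0.2}]'

```text
t: 32.52
tool_pos: [0.4823, 0.1189, 0.174]
tool_rot: [0.05, 2.842, 0.062]
wrist_force: [-7.6, -0.8, 13.3]
gripper_width: 0.0232
finger_force: 60.0
```

```bash
python3 - <<'E'
from h import *
s=sense();p,r=tool();print(con(p),s["wrist_force"],(r.inv().apply(s["wrist_force"])).round(1),(r.inv().apply(s["ft_torque"])).round(2))
E
```

```text
[-0.0429  0.126   0.0751] [-7.5664547  -0.82126991 13.31247056] [  3.3  -0.4 -15. ] [-0.01  0.87 -0.02]
```

It touches the head top at h = 75 mm and is not seated, so the yaw is off. I'll step back and average several frames for a sharper head angle on both screws.

arm_command --moves '[{"translation": [0, 0, -0.02], "delta_rot": [0, 0, 0], "hand": 0.2}, {"translation": [0.02, 0, -0.05], "delta_rot": [0, 0, 0], "hand": 0.2}, {"translation": [0.06, -0.02, -0.06], "delta_rot": [0, 0, 0], "hand": 0.2}, {"translation": [0.1, -0.04, -0.06], "delta_rot": [0, 0, 0], "hand": 0.2}, {"translation": [0.1, -0.04, -0.06], "delta_rot": [0, 0, 0], "hand": 0.2}]'

```text
t: 33.15
tool_pos: [0.3639, 0.0801, 0.197]
tool_rot: [0.053, 2.847, 0.061]
wrist_force: [0.2, 0.4, -1.5]
gripper_width: 0.0235
finger_force: 60.0
```

```bash
python3 - <<'E'
from h import *
rows=[]
def rect(s,A,y,tag):
    # rectify head-top plane: patch 50mm, 10 px/mm
    N=300;sc=.036/N;W=np.zeros((N,N,2),np.float32)
    for i in range(0,N):
        for j in range(0,N):
            W[i,j]=proj(s,pp(-.043+(N/2-i)*sc,y+(N/2-j)*sc,.028))
    return cv2.remap(A,W,None,cv2.INTER_CUBIC)
for nm,k in(("scene",20),("top",12)):
    fr=[snapshot(nm) for _ in range(k)];A=np.mean([f["img"].astype(np.float32) for f in fr],0);s=fr[0];s["img"]=A;pickle.dump(s,open(nm+"A.pkl","wb"))
    for y in(.125,-.125): rows.append(rect(s,A,y,nm))
o=np.vstack([np.hstack(rows[:2]),np.hstack(rows[2:])])
cv2.imwrite("pics/c9.png",np.clip(o,0,255).astype(np.uint8))
E
```

```text
(no output)
```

View pics/c9.png

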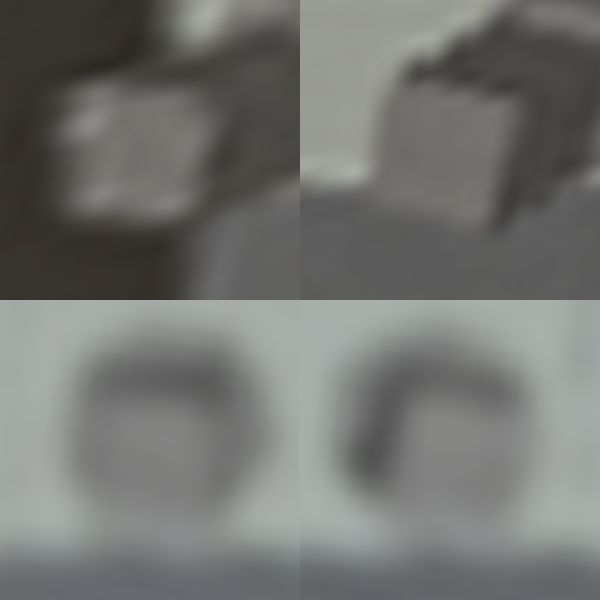

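The rectified view shows the right head cleanly, with corners (405,80), (520,95), (493,228) and (375,205). That gives about -11°, centred as predicted. The left head is at about -5° and within 1 mm. I'll retry the left with 175°.

```bash
python3 - <<'E'
from h import *
s=sense();p,r=tool();print(con(p))
plan([("c",pp(-.0433,.1254,.12),PN(175)),("d",pp(-.0433,.1254,.077),PN(175))])
E
```

```text
[-0.1484  0.1018  0.1336]
c [-0.1, 0.04, 0.014] [0.1, 0.0, -4.0]
d [-0.0, -0.0, 0.043] [-0.0, 0.0, 0.0]
```

arm_command --moves '[{"translation": [-0.03, 0.015, 0.0], "delta_rot": [0, 0, -2], "hand": 0.2}, {"translation": [-0.06, 0.03, 0.0], "delta_rot": [0, 0, -4], "hand": 0.2}, {"translation": [-0.085, 0.04, 0.005], "delta_rot": [0, 0, -4], "hand": 0.2}, {"translation": [-0.1, 0.04, 0.014], "delta_rot": [0, 0, -4], "hand": 0.2}, {"translation": [-0.1, 0.04, 0.014], "delta_rot": [0, 0, -4], "hand": 0.2}]'

```text
t: 35.38
tool_pos: [0.4688, 0.1167, 0.2154]
tool_rot: [-0.048, 2.844, 0.046]
wrist_force: [0.2, -0.0, -2.7]
gripper_width: 0.0241
finger_force: 60.0
```

arm_command --moves '[{"translation": [0, 0, 0.015], "delta_rot": [0, 0, 0], "hand": 0.2}, {"translation": [0, 0, 0.03], "delta_rot": [0, 0, 0], "hand": 0.2}, {"translation": [0, 0, 0.038], "delta_rot": [0, 0, 0], "hand": 0.2}, {"translation": [0, 0, 0.038], "delta_rot": [0, 0, 0], "hand": 0.2}, {"translation": [0, 0, 0.038], "delta_rot": [0, 0, 0], "hand": 0.2}]'

```text
t: 36.0
tool_pos: [0.4799, 0.1184, 0.1807]
tool_rot: [-0.048, 2.841, 0.047]
wrist_force: [0.2, 0.4, -1.6]
gripper_width: 0.0237
finger_force: 60.0
```

```bash
python3 - <<'E'
from h import *
s=sense();p,r=tool();print(con(p))
plan([("d",pp(-.0433,.1254,.075),PN(175))])
E
```

```text
[-0.0432  0.1257  0.0822]
d [0.0, -0.0, 0.007] [0.1, 0.1, 0.0]
```

arm_command --moves '[{"translation": [0, 0, 0.003], "delta_rot": [0, 0, 0], "hand": 0.2}, {"translation": [0, 0, 0.005], "delta_rot": [0, 0, 0], "hand": 0.2}, {"translation": [0, 0, 0.007], "delta_rot": [0, 0, 0], "hand": 0.2}, {"translation": [0, 0, 0.009], "delta_rot": [0, 0, 0], "hand": 0.2}, {"translation": [0, 0, 0.01], "delta_rot": [0, 0, 0], "hand": 0.2}]'

```text
t: 36.62
tool_pos: [0.4826, 0.1189, 0.1702]
tool_rot: [-0.049, 2.843, 0.047]
wrist_force: [-0.5, 0.4, -0.7]
gripper_width: 0.0237
finger_force: 60.0
```

```bash
python3 - <<'E'
from h import *
s=sense();p,r=tool();print(con(p),(r.inv().apply(s["wrist_force"])).round(1),(r.inv().apply(s["ft_torque"])).round(2))
E
```

```text
[-0.0438  0.1259  0.0714] [0.6 0.4 0.5] [-0.05  0.3   0.01]
```

It slipped over the head (h = 71 mm, no force). I'll seat it.

arm_command --moves '[{"translation": [0, 0, 0.002], "delta_rot": [0, 0, 0], "hand": 0.2}, {"translation": [0, 0, 0.004], "delta_rot": [0, 0, 0], "hand": 0.2}, {"translation": [0, 0, 0.006], "delta_rot": [0, 0, 0], "hand": 0.2}, {"translation": [0, 0, 0.007], "delta_rot": [0, 0, 0], "hand": 0.2}, {"translation": [0, 0, 0.008], "delta_rot": [0, 0, 0], "hand": 0.2}]'

```text
t: 37.25
tool_pos: [0.4848, 0.1192, 0.1635]
tool_rot: [-0.049, 2.843, 0.047]
wrist_force: [-7.8, -0.8, 9.8]
gripper_width: 0.0239
finger_force: 60.0
```

```bash
python3 - <<'E'
from h import *
s=sense();p,r=tool();print(con(p),(r.inv().apply(s["wrist_force"])).round(1),(r.inv().apply(s["ft_torque"])).round(2),s["joint_pos"].round(2))
E
```

```text
[-0.0437  0.1259  0.0642] [  4.6  -0.2 -11.7] [-0.03  1.03  0.03] [ 0.09  0.06  1.99  0.01  0.8  -1.52]
```

It is seated: h = 64.2 mm against 63.7 mm predicted, at 12 N. Now I'll turn clockwise and follow the screw down.

arm_command --moves '[{"translation": [0, 0, 0], "delta_rot": [0, 0, 8], "hand": 0.2}, {"translation": [0, 0, 0], "delta_rot": [0, 0, 16], "hand": 0.2}, {"translation": [0, 0, 0.0003], "delta_rot": [0, 0, 24], "hand": 0.2}, {"translation": [0, 0, 0.0006], "delta_rot": [0, 0, 32], "hand": 0.2}, {"translation": [0, 0, 0.001], "delta_rot": [0, 0, 40], "hand": 0.2}]'

```text
t: 37.88
tool_pos: [0.4846, 0.1203, 0.1626]
tool_rot: [0.941, 2.709, 0.196]
wrist_force: [-6.3, 2.6, 7.2]
gripper_width: 0.0239
finger_force: 60.0
```

```bash
cat > st.py <<'E'
from h import *
s=sense();p,r=tool();print(con(p),(r.inv().apply(s["wrist_force"])).round(1),(r.inv().apply(s["ft_torque"])).round(2),s["joint_pos"].round(3))
x=r.as_matrix()[:,0];print("phi",np.degrees(np.arctan2(x@ya,x@up)).round(1),"tilt",np.degrees(np.arccos(-r.as_matrix()[:,2]@n)).round(2))
E
python3 st.py
```

```text
[-0.0439  0.127   0.0634] [ 4.9 -0.1 -8.7] [ 0.02  1.33 -0.12] [ 0.095  0.058  1.987  0.016  0.797 -0.816]
phi 134.7 tilt 0.22
```

arm_command --moves '[{"translation": [0, 0, 0.0003], "delta_rot": [0, 0, 9], "hand": 0.2}, {"translation": [0, 0, 0.0005], "delta_rot": [0, 0, 18], "hand": 0.2}, {"translation": [0, 0, 0.0008], "delta_rot": [0, 0, 27], "hand": 0.2}, {"translation": [0, 0, 0.001], "delta_rot": [0, 0, 36], "hand": 0.2}, {"translation": [0, 0, 0.0013], "delta_rot": [0, 0, 45], "hand": 0.2}]'

```text
t: 38.5
tool_pos: [0.4856, 0.1207, 0.1616]
tool_rot: [1.946, 2.186, 0.338]
wrist_force: [-5.8, 3.8, 5.3]
gripper_width: 0.0237
finger_force: 60.0
```

arm_command --moves '[{"translation": [0, 0, 0.0003], "delta_rot": [0, 0, 9], "hand": 0.2}, {"translation": [0, 0, 0.0005], "delta_rot": [0, 0, 18], "hand": 0.2}, {"translation": [0, 0, 0.0008], "delta_rot": [0, 0, 27], "hand": 0.2}, {"translation": [0, 0, 0.001], "delta_rot": [0, 0, 36], "hand": 0.2}, {"translation": [0, 0, 0.0013], "delta_rot": [0, 0, 45], "hand": 0.2}]'

```text
t: 39.12
tool_pos: [0.4868, 0.1206, 0.1607]
tool_rot: [2.715, 1.314, 0.437]
wrist_force: [-4.4, 4.2, 4.8]
gripper_width: 0.0237
finger_force: 60.0
```

arm_command --moves '[{"translation": [0, 0, 0.0003], "delta_rot": [0, 0, 9], "hand": 0.2}, {"translation": [0, 0, 0.0005], "delta_rot": [0, 0, 18], "hand": 0.2}, {"translation": [0, 0, 0.0008], "delta_rot": [0, 0, 27], "hand": 0.2}, {"translation": [0, 0, 0.001], "delta_rot": [0, 0, 36], "hand": 0.2}, {"translation": [0, 0, 0.0013], "delta_rot": [0, 0, 45], "hand": 0.2}]'

```text
t: 39.75
tool_pos: [0.4876, 0.1199, 0.1597]
tool_rot: [-3.079, -0.18, -0.471]
wrist_force: [-4.3, 1.3, 5.1]
gripper_width: 0.0237
finger_force: 60.0
```

```bash
python3 st.py
```

```text
[-0.042   0.1263  0.0597] [-2.4 -1.9 -6.1] [ 0.39 -0.59 -0.1 ] [0.095 0.064 1.99  0.014 0.784 1.541]
phi -0.3 tilt 0.25
```

arm_command --moves '[{"translation": [0, 0, 0.0002], "delta_rot": [0, 0, 7], "hand": 0.2}, {"translation": [0, 0, 0.0005], "delta_rot": [0, 0, 14], "hand": 0.2}, {"translation": [0, 0, 0.0007], "delta_rot": [0, 0, 21], "hand": 0.2}, {"translation": [0, 0, 0.0009], "delta_rot": [0, 0, 28], "hand": 0.2}, {"translation": [0, 0, 0.001], "delta_rot": [0, 0, 35], "hand": 0.2}]'

```text
t: 40.38
tool_pos: [0.4878, 0.1194, 0.1586]
tool_rot: [-2.911, 0.732, -0.427]
wrist_force: [-2.7, -0.8, 5.0]
gripper_width: 0.0233
finger_force: 60.0
```

```bash
python3 st.py
```

```text
[-0.0422  0.1257  0.0587] [-0.7  1.  -5.6] [-0.43 -0.49 -0.08] [0.095 0.066 1.991 0.013 0.782 2.15 ]
phi -35.2 tilt 0.19
```

arm_command --moves '[{"translation": [0, 0, 0.0001], "delta_rot": [0, 0, 3], "hand": 0.2}, {"translation": [0, 0, 0.0002], "delta_rot": [0, 0, 6], "hand": 0.2}, {"translation": [0, 0, 0.0002], "delta_rot": [0, 0, 8], "hand": 0.2}, {"translation": [0, 0, 0.0002], "delta_rot": [0, 0, 10], "hand": 0.2}, {"translation": [0, 0, 0.0002], "delta_rot": [0, 0, 11], "hand": 0.2}]'

```text
t: 41.0
tool_pos: [0.4878, 0.1191, 0.1585]
tool_rot: [-2.809, 0.992, -0.407]
wrist_force: [-4.8, -0.7, 5.6]
gripper_width: 0.0238
finger_force: 60.1
```

```bash
python3 st.py
```

```text
[-0.0422  0.1255  0.0586] [-2.   2.2 -6.8] [-0.48 -0.5  -0.77] [0.095 0.066 1.991 0.012 0.781 2.337]
phi -45.8 tilt 0.18
```

The hard stop is reached: torque jumps to 0.77 N m and h has dropped 5.6 mm. I'll relax, lift, unwind the wrist and go to the right screw.

arm_command --moves '[{"translation": [0, 0, 0], "delta_rot": [0, 0, -5], "hand": 0.2}, {"translation": [0, 0, -0.003], "delta_rot": [0, 0, -6], "hand": 0.2}, {"translation": [0, 0, -0.02], "delta_rot": [0, 0, -6], "hand": 0.2}, {"translation": [0, 0, -0.045], "delta_rot": [0, 0, -6], "hand": 0.2}, {"translation": [0, 0, -0.065], "delta_rot": [0, 0, -6], "hand": 0.2}]'

```text
t: 41.62
tool_pos: [0.4754, 0.1175, 0.2239]
tool_rot: [-2.859, 0.85, -0.436]
wrist_force: [-2.2, -0.1, -2.6]
gripper_width: 0.0235
finger_force: 60.0
```

arm_command --moves '[{"translation": [0, 0, 0], "delta_rot": [0, 0, -10], "hand": 0.2}, {"translation": [0, 0, 0], "delta_rot": [0, 0, -20], "hand": 0.2}, {"translation": [0, 0, 0], "delta_rot": [0, 0, -30], "hand": 0.2}, {"translation": [0, 0, 0], "delta_rot": [0, 0, -40], "hand": 0.2}, {"translation": [0, 0, 0], "delta_rot": [0, 0, -50], "hand": 0.2}]'

```text
t: 42.25
tool_pos: [0.4685, 0.117, 0.2196]
tool_rot: [3.064, 0.464, 0.471]
wrist_force: [-0.1, 0.2, -1.4]
gripper_width: 0.0237
finger_force: 60.0
```

arm_command --moves '[{"translation": [0, 0, 0], "delta_rot": [0, 0, -10], "hand": 0.2}, {"translation": [0, 0, 0], "delta_rot": [0, 0, -20], "hand": 0.2}, {"translation": [0, 0, 0], "delta_rot": [0, 0, -30], "hand": 0.2}, {"translation": [0, 0, 0], "delta_rot": [0, 0, -40], "hand": 0.2}, {"translation": [0, 0, 0], "delta_rot": [0, 0, -50], "hand": 0.2}]'

```text
t: 42.88
tool_pos: [0.4685, 0.117, 0.2196]
tool_rot: [2.482, 1.65, 0.406]
wrist_force: [-0.4, 0.4, -1.7]
gripper_width: 0.0239
finger_force: 60.0
```

arm_command --moves '[{"translation": [0, 0, 0], "delta_rot": [0, 0, -10], "hand": 0.2}, {"translation": [0, 0, 0], "delta_rot": [0, 0, -20], "hand": 0.2}, {"translation": [0, 0, 0], "delta_rot": [0, 0, -30], "hand": 0.2}, {"translation": [0, 0, 0], "delta_rot": [0, 0, -40], "hand": 0.2}, {"translation": [0, 0, 0], "delta_rot": [0, 0, -50], "hand": 0.2}]'

```text
t: 43.5
tool_pos: [0.4685, 0.117, 0.2195]
tool_rot: [1.507, 2.47, 0.275]
wrist_force: [-1.0, 0.0, -1.5]
gripper_width: 0.0239
finger_force: 60.0
```

arm_command --moves '[{"translation": [0, 0, 0], "delta_rot": [0, 0, -10], "hand": 0.2}, {"translation": [0, 0, 0], "delta_rot": [0, 0, -20], "hand": 0.2}, {"translation": [0, 0, 0], "delta_rot": [0, 0, -30], "hand": 0.2}, {"translation": [0, 0, 0], "delta_rot": [0, 0, -40], "hand": 0.2}, {"translation": [0, 0, 0], "delta_rot": [0, 0, -50], "hand": 0.2}]'

```text
t: 44.12
tool_pos: [0.4685, 0.117, 0.2196]
tool_rot: [0.317, 2.829, 0.102]
wrist_force: [-0.3, 0.1, -1.1]
gripper_width: 0.0236
finger_force: 60.0
```

```bash
python3 st.py; python3 - <<'E'
from h import *
steps([("hov",pp(-.043,-.125,.12),PN(169),1)])
E
```

```text
[-0.0427  0.1257  0.1227] [ 0.6 -0.   1. ] [ 0.01  0.08 -0.04] [ 0.093 -0.022  1.915  0.012  0.948 -1.261]
phi 160.3 tilt 0.15
hov 0 [[[-0.017, -0.047, 0.0], [0.0, 0.0, -1.7]], [[-0.034, -0.094, 0.001], [0.0, 0.0, -3.5]], [[-0.051, -0.142, 0.001], [0.1, 0.1, -5.2]], [[-0.067, -0.189, 0.002], [0.1, 0.1, -7.0]], [[-0.084, -0.236, 0.002], [0.1, 0.1, -8.7]]]
```

arm_command --moves '[{"translation": [-0.017, -0.047, 0], "delta_rot": [0, 0, -1.7], "hand": 0.2}, {"translation": [-0.034, -0.094, 0], "delta_rot": [0, 0, -3.5], "hand": 0.2}, {"translation": [-0.051, -0.142, 0.001], "delta_rot": [0, 0, -5.2], "hand": 0.2}, {"translation": [-0.067, -0.189, 0.002], "delta_rot": [0, 0, -7], "hand": 0.2}, {"translation": [-0.084, -0.236, 0.002], "delta_rot": [0.1, 0.1, -8.7], "hand": 0.2}]'

```text
t: 44.75
tool_pos: [0.4977, -0.134, 0.2168]
tool_rot: [0.109, 2.842, 0.067]
wrist_force: [0.3, 0.5, -0.7]
gripper_width: 0.0236
finger_force: 60.0
```

arm_command --moves '[{"translation": [0, 0, 0], "delta_rot": [0, 0, 0], "hand": 0.2}, {"translation": [0, 0, 0], "delta_rot": [0, 0, 0], "hand": 0.2}, {"translation": [0, 0, 0.015], "delta_rot": [0, 0, 0], "hand": 0.2}, {"translation": [0, 0, 0.03], "delta_rot": [0, 0, 0], "hand": 0.2}, {"translation": [0, 0, 0.03], "delta_rot": [0, 0, 0], "hand": 0.2}]'

```text
t: 45.38
tool_pos: [0.5051, -0.1291, 0.1857]
tool_rot: [0.106, 2.848, 0.071]
wrist_force: [-0.3, -0.6, -1.7]
gripper_width: 0.0239
finger_force: 60.0
```

arm_command --moves '[{"translation": [0, 0, 0], "delta_rot": [0, 0, 0], "hand": 0.2}, {"translation": [0, 0, 0], "delta_rot": [0, 0, 0], "hand": 0.2}, {"translation": [0, 0, 0], "delta_rot": [0, 0, 0], "hand": 0.2}, {"translation": [0, 0, 0], "delta_rot": [0, 0, 0], "hand": 0.2}, {"translation": [0, 0, 0], "delta_rot": [0, 0, 0], "hand": 0.2}]'

```text
t: 46.0
tool_pos: [0.506, -0.1308, 0.1879]
tool_rot: [0.108, 2.844, 0.068]
wrist_force: [-0.5, -0.2, -0.9]
gripper_width: 0.0242
finger_force: 60.0
```

```bash
python3 st.py; python3 - <<'E'
from h import *
plan([("d",pp(-.0428,-.125,.075),PN(169))])
E
```

```text
[-0.0451 -0.1248  0.0903] [ 0.7 -0.3  0.7] [-0.02  0.11 -0.  ] [-0.514  0.083  1.888  0.218  0.939 -2.117]
phi 168.7 tilt 0.08
d [-0.002, 0.0, 0.015] [-0.0, -0.1, -0.3]
```

arm_command --moves '[{"translation": [-0.002, 0, 0.004], "delta_rot": [0, 0, 0], "hand": 0.2}, {"translation": [-0.002, 0, 0.009], "delta_rot": [0, 0, 0], "hand": 0.2}, {"translation": [-0.002, 0, 0.013], "delta_rot": [0, 0, 0], "hand": 0.2}, {"translation": [-0.002, 0, 0.015], "delta_rot": [0, 0, 0], "hand": 0.2}, {"translation": [-0.002, 0, 0.017], "delta_rot": [0, 0, 0], "hand": 0.2}]'

```text
t: 46.62
tool_pos: [0.5126, -0.1298, 0.1718]
tool_rot: [0.108, 2.845, 0.07]
wrist_force: [0.3, 1.4, -0.5]
gripper_width: 0.0236
finger_force: 60.0
```

```bash
python3 st.py
```

```text
[-0.0435 -0.1246  0.0729] [-0.   1.4  0.6] [-0.27  0.21  0.08] [-0.504  0.108  1.903  0.223  0.899 -2.118]
phi 168.7 tilt 0.15
```

It is entering the recess with no axial force. I'll seat it fully.

arm_command --moves '[{"translation": [0, 0, 0.003], "delta_rot": [0, 0, 0], "hand": 0.2}, {"translation": [0, 0, 0.006], "delta_rot": [0, 0, 0], "hand": 0.2}, {"translation": [0, 0, 0.008], "delta_rot": [0, 0, 0], "hand": 0.2}, {"translation": [0, 0, 0.009], "delta_rot": [0, 0, 0], "hand": 0.2}, {"translation": [0, 0, 0.01], "delta_rot": [0, 0, 0], "hand": 0.2}]'

```text
t: 47.25
tool_pos: [0.5153, -0.1295, 0.1633]
tool_rot: [0.107, 2.845, 0.069]
wrist_force: [-6.7, 3.2, 11.0]
gripper_width: 0.0235
finger_force: 60.0
```

```bash
python3 st.py
```

```text
[-0.0434 -0.1246  0.0639] [  3.5   3.4 -12.3] [-0.8   0.89  0.05] [-0.5    0.12   1.913  0.225  0.877 -2.12 ]
phi 168.7 tilt 0.13
```

Seated at h = 63.9 mm. Turning.

arm_command --moves '[{"translation": [0, 0, 0], "delta_rot": [0, 0, 8], "hand": 0.2}, {"translation": [0, 0, 0], "delta_rot": [0, 0, 16], "hand": 0.2}, {"translation": [0, 0, 0.0003], "delta_rot": [0, 0, 24], "hand": 0.2}, {"translation": [0, 0, 0.0006], "delta_rot": [0, 0, 32], "hand": 0.2}, {"translation": [0, 0, 0.001], "delta_rot": [0, 0, 40], "hand": 0.2}]'

```text
t: 47.88
tool_pos: [0.515, -0.1287, 0.1623]
tool_rot: [1.09, 2.661, 0.214]
wrist_force: [-7.7, 5.2, 10.0]
gripper_width: 0.024
finger_force: 60.0
```

arm_command --moves '[{"translation": [0, 0, 0.0003], "delta_rot": [0, 0, 9], "hand": 0.2}, {"translation": [0, 0, 0.0005], "delta_rot": [0, 0, 18], "hand": 0.2}, {"translation": [0, 0, 0.0008], "delta_rot": [0, 0, 27], "hand": 0.2}, {"translation": [0, 0, 0.001], "delta_rot": [0, 0, 36], "hand": 0.2}, {"translation": [0, 0, 0.0013], "delta_rot": [0, 0, 45], "hand": 0.2}]'

```text
t: 48.5
tool_pos: [0.5156, -0.1281, 0.1612]
tool_rot: [2.072, 2.086, 0.35]
wrist_force: [-5.5, 6.6, 8.5]
gripper_width: 0.0239
finger_force: 60.0
```

arm_command --moves '[{"translation": [0, 0, 0.0003], "delta_rot": [0, 0, 9], "hand": 0.2}, {"translation": [0, 0, 0.0005], "delta_rot": [0, 0, 18], "hand": 0.2}, {"translation": [0, 0, 0.0008], "delta_rot": [0, 0, 27], "hand": 0.2}, {"translation": [0, 0, 0.001], "delta_rot": [0, 0, 36], "hand": 0.2}, {"translation": [0, 0, 0.0013], "delta_rot": [0, 0, 45], "hand": 0.2}]'

```text
t: 49.12
tool_pos: [0.5169, -0.128, 0.1604]
tool_rot: [2.797, 1.169, 0.442]
wrist_force: [-3.6, 7.5, 9.3]
gripper_width: 0.0237
finger_force: 60.0
```

arm_command --moves '[{"translation": [0, 0, 0.0003], "delta_rot": [0, 0, 9], "hand": 0.2}, {"translation": [0, 0, 0.0005], "delta_rot": [0, 0, 18], "hand": 0.2}, {"translation": [0, 0, 0.0008], "delta_rot": [0, 0, 27], "hand": 0.2}, {"translation": [0, 0, 0.001], "delta_rot": [0, 0, 36], "hand": 0.2}, {"translation": [0, 0, 0.0013], "delta_rot": [0, 0, 45], "hand": 0.2}]'

```text
t: 49.75
tool_pos: [0.5176, -0.1286, 0.1594]
tool_rot: [-3.07, -0.01, -0.461]
wrist_force: [-4.4, 6.4, 7.9]
gripper_width: 0.0236
finger_force: 60.0
```

```bash
python3 st.py
```

```text
[-0.0423 -0.124   0.0595] [-1.9 -6.7 -8.6] [ 1.44 -0.41 -0.06] [-0.498  0.126  1.917  0.23   0.865  0.938]
phi -6.6 tilt 0.12
```

arm_command --moves '[{"translation": [0, 0, 0.0002], "delta_rot": [0, 0, 7], "hand": 0.2}, {"translation": [0, 0, 0.0005], "delta_rot": [0, 0, 14], "hand": 0.2}, {"translation": [0, 0, 0.0007], "delta_rot": [0, 0, 21], "hand": 0.2}, {"translation": [0, 0, 0.0009], "delta_rot": [0, 0, 28], "hand": 0.2}, {"translation": [0, 0, 0.001], "delta_rot": [0, 0, 35], "hand": 0.2}]'

```text
t: 50.38
tool_pos: [0.5178, -0.1292, 0.1585]
tool_rot: [-2.855, 0.887, -0.412]
wrist_force: [-5.2, 5.5, 9.4]
gripper_width: 0.0237
finger_force: 60.1
```

arm_command --moves '[{"translation": [0, 0, 0.0001], "delta_rot": [0, 0, 3], "hand": 0.2}, {"translation": [0, 0, 0.0002], "delta_rot": [0, 0, 6], "hand": 0.2}, {"translation": [0, 0, 0.0002], "delta_rot": [0, 0, 8], "hand": 0.2}, {"translation": [0, 0, 0.0002], "delta_rot": [0, 0, 9], "hand": 0.2}, {"translation": [0, 0, 0.0002], "delta_rot": [0, 0, 10], "hand": 0.2}]'

```text
t: 51.0
tool_pos: [0.5176, -0.1293, 0.1583]
tool_rot: [-2.753, 1.117, -0.392]
wrist_force: [-5.6, 4.8, 10.6]
gripper_width: 0.0238
finger_force: 60.2
```

```bash
python3 st.py
```

```text
[-0.0426 -0.1247  0.0586] [ -5.2  -2.1 -11.6] [ 0.43 -1.3  -0.86] [-0.497  0.127  1.918  0.227  0.862  1.716]
phi -51.1 tilt 0.03
```

Right screw home too: torque 0.86 N m, h down 5.3 mm plus play. I'll lift and carry the driver to the mat.

arm_command --moves '[{"translation": [0, 0, 0], "delta_rot": [0, 0, -5], "hand": 0.2}, {"translation": [0, 0, -0.003], "delta_rot": [0, 0, -6], "hand": 0.2}, {"translation": [0, 0, -0.02], "delta_rot": [0, 0, -6], "hand": 0.2}, {"translation": [0, 0, -0.05], "delta_rot": [0, 0, -6], "hand": 0.2}, {"translation": [0, 0, -0.08], "delta_rot": [0, 0, -6], "hand": 0.2}]'

```text
t: 51.62
tool_pos: [0.5004, -0.1331, 0.2362]
tool_rot: [-2.812, 0.98, -0.419]
wrist_force: [-1.8, -0.9, -2.7]
gripper_width: 0.0239
finger_force: 59.9
```

```bash
python3 st.py; python3 - <<'E'
from h import *
steps([("mat",np.array([.423,.330,.22]),V(10),2),("dn",np.array([.423,.330,.07]),V(10),1)])
E
```

```text
[-0.0364 -0.1264  0.1381] [-1.4  2.3  2. ] [-0.22 -0.29 -0.01] [-0.53   0.032  1.819  0.213  1.05   1.628]
phi -45.3 tilt 0.6
mat 0 [[[-0.035, -0.031, 0.001], [-0.7, -1.7, -4.8]], [[-0.07, -0.062, 0.002], [-1.3, -3.4, -9.6]], [[-0.105, -0.094, 0.002], [-2.0, -5.1, -14.4]], [[-0.14, -0.125, 0.003], [-2.6, -6.8, -19.2]], [[-0.176, -0.156, 0.004], [-3.3, -8.6, -24.0]]]
mat 1 [[[-0.019, -0.043, 0.003], [-0.6, -1.7, -4.8]], [[-0.038, -0.086, 0.006], [-1.3, -3.4, -9.6]], [[-0.057, -0.128, 0.008], [-1.9, -5.1, -14.4]], [[-0.076, -0.171, 0.011], [-2.6, -6.8, -19.2]], [[-0.095, -0.214, 0.014], [-3.2, -8.5, -24.0]]]
dn 0 [[[0.0, 0.0, 0.03], [-0.0, -0.0, -0.0]], [[0.0, 0.0, 0.06], [-0.0, -0.0, -0.0]], [[0.0, 0.0, 0.09], [-0.0, -0.0, -0.0]], [[0.0, 0.0, 0.12], [-0.0, -0.0, -0.0]], [[0.0, 0.0, 0.15], [-0.0, -0.0, -0.0]]]
```

arm_command --moves '[{"translation": [-0.035, -0.031, 0.001], "delta_rot": [-0.7, -1.7, -4.8], "hand": 0.2}, {"translation": [-0.07, -0.062, 0.002], "delta_rot": [-1.3, -3.4, -9.6], "hand": 0.2}, {"translation": [-0.105, -0.094, 0.002], "delta_rot": [-2, -5.1, -14.4], "hand": 0.2}, {"translation": [-0.14, -0.125, 0.003], "delta_rot": [-2.6, -6.8, -19.2], "hand": 0.2}, {"translation": [-0.176, -0.156, 0.004], "delta_rot": [-3.3, -8.6, -24], "hand": 0.2}]'

```text
t: 52.25
tool_pos: [0.4558, 0.0999, 0.2261]
tool_rot: [-3.046, 0.371, -0.204]
wrist_force: [1.0, 0.6, -1.2]
gripper_width: 0.0239
finger_force: 59.9
```

arm_command --moves '[{"translation": [-0.019, -0.043, 0.003], "delta_rot": [-0.6, -1.7, -4.8], "hand": 0.2}, {"translation": [-0.038, -0.086, 0.006], "delta_rot": [-1.3, -3.4, -9.6], "hand": 0.2}, {"translation": [-0.057, -0.128, 0.008], "delta_rot": [-1.9, -5.1, -14.4], "hand": 0.2}, {"translation": [-0.076, -0.171, 0.011], "delta_rot": [-2.6, -6.8, -19.2], "hand": 0.2}, {"translation": [-0.095, -0.214, 0.014], "delta_rot": [-3.2, -8.5, -24], "hand": 0.2}]'

```text
t: 52.88
tool_pos: [0.4172, 0.3321, 0.2181]
tool_rot: [-3.127, -0.279, 0.014]
wrist_force: [-0.0, 0.3, -2.0]
gripper_width: 0.024
finger_force: 59.9
```

arm_command --moves '[{"translation": [0, 0, 0], "delta_rot": [0, 0, 0], "hand": 0.2}, {"translation": [0, 0, 0], "delta_rot": [0, 0, 0], "hand": 0.2}, {"translation": [0, 0, 0], "delta_rot": [0, 0, 0], "hand": 0.2}, {"translation": [0, 0, 0], "delta_rot": [0, 0, 0], "hand": 0.2}, {"translation": [0, 0, 0], "delta_rot": [0, 0, 0], "hand": 0.2}]'

```text
t: 53.5
tool_pos: [0.4161, 0.3297, 0.2183]
tool_rot: [-3.128, -0.273, 0.017]
wrist_force: [0.3, 0.8, -1.3]
gripper_width: 0.024
finger_force: 59.9
```

```bash
python3 - <<'E'
from h import *
print(sense()["tool_pos"],sense()["joint_pos"].round(2)); plan([("dn",np.array([.423,.330,.07]),V(10)),("dn2",np.array([.423,.330,.051]),V(10))])
E
```

```text
[0.41610197 0.32967316 0.21832939] [0.53 0.22 1.6  0.01 1.34 1.93]
dn [0.008, 0.001, 0.148] [-0.2, 0.6, -0.0]
dn2 [0.0, 0.0, 0.019] [0.0, 0.0, -0.0]
```

arm_command --moves '[{"translation": [0.003, 0, 0.035], "delta_rot": [0, 0.3, 0], "hand": 0.2}, {"translation": [0.006, 0, 0.075], "delta_rot": [-0.2, 0.6, 0], "hand": 0.2}, {"translation": [0.008, 0.001, 0.115], "delta_rot": [-0.2, 0.6, 0], "hand": 0.2}, {"translation": [0.008, 0.001, 0.148], "delta_rot": [-0.2, 0.6, 0], "hand": 0.2}, {"translation": [0.008, 0.001, 0.148], "delta_rot": [-0.2, 0.6, 0], "hand": 0.2}]'

```text
t: 54.12
tool_pos: [0.4203, 0.3295, 0.0679]
tool_rot: [3.126, 0.274, -0.01]
wrist_force: [0.6, -0.3, -1.0]
gripper_width: 0.0234
finger_force: 59.9
```

arm_command --moves '[{"translation": [0, 0, 0.005], "delta_rot": [0, 0, 0], "hand": 0.2}, {"translation": [0, 0, 0.01], "delta_rot": [0, 0, 0], "hand": 0.2}, {"translation": [0, 0, 0.014], "delta_rot": [0, 0, 0], "hand": 0.2}, {"translation": [0, 0, 0.017], "delta_rot": [0, 0, 0], "hand": 0.2}, {"translation": [0, 0, 0.018], "delta_rot": [0, 0, 0], "hand": 0.2}]'

```text
t: 54.75
tool_pos: [0.422, 0.3309, 0.052]
tool_rot: [3.129, 0.276, -0.002]
wrist_force: [-0.3, -0.1, -1.2]
gripper_width: 0.0239
finger_force: 59.9
```

```bash
python3 - <<'E'
from h import *
s=sense();print(s["tool_pos"],s["wrist_force"]); plan([("dn2",np.array([.423,.330,.051]),V(10))])
E
```

```text
[0.42202572 0.33089245 0.05195116] [-0.29710509 -0.0532816  -1.19407938]
dn2 [0.001, 0.001, 0.001] [0.0, 0.1, 0.1]
```

arm_command --moves '[{"translation": [0, 0, 0.001], "delta_rot": [0, 0, 0], "hand": 0.2}, {"translation": [0, 0, 0.0015], "delta_rot": [0, 0, 0], "hand": 0.2}, {"translation": [0, 0, 0.0015], "delta_rot": [0, 0, 0], "hand": 0.5}, {"translation": [0, 0, 0.0015], "delta_rot": [0, 0, 0], "hand": 0.5}, {"translation": [0, 0, 0.0015], "delta_rot": [0, 0, 0], "hand": 0.5}]'

```text
t: 55.38
tool_pos: [0.4222, 0.3309, 0.0504]
tool_rot: [3.129, 0.275, -0.001]
wrist_force: [-0.1, 0.0, 0.0]
gripper_width: 0.0465
finger_force: 0.0
```

arm_command --moves '[{"translation": [0, 0, 0], "delta_rot": [0, 0, 0], "hand": 0.5}, {"translation": [0, 0, -0.03], "delta_rot": [0, 0, 0], "hand": 0.5}, {"translation": [0, 0, -0.07], "delta_rot": [0, 0, 0], "hand": 0.5}, {"translation": [0, 0, -0.12], "delta_rot": [0, 0, 0], "hand": 0.5}, {"translation": [0, 0, -0.16], "delta_rot": [0, 0, 0], "hand": 0.5}]'

```text
t: 56.0
tool_pos: [0.4225, 0.3311, 0.2125]
tool_rot: [-3.129, -0.276, -0.001]
wrist_force: [1.2, 1.1, -0.5]
gripper_width: 0.0468
finger_force: 0.0
```

arm_command --moves '[{"translation": [-0.05, 0, -0.02], "delta_rot": [0, 0, 0], "hand": 0.5}, {"translation": [-0.1, 0.02, -0.03], "delta_rot": [0, 0, 0], "hand": 0.5}, {"translation": [-0.13, 0.06, -0.03], "delta_rot": [0, 0, 0], "hand": 0.5}, {"translation": [-0.15, 0.1, -0.03], "delta_rot": [0, 0, 0], "hand": 0.5}, {"translation": [-0.15, 0.1, -0.03], "delta_rot": [0, 0, 0], "hand": 0.5}]'

```text
t: 56.62
tool_pos: [0.2906, 0.2045, 0.2409]
tool_rot: [3.129, 0.271, -0.001]
wrist_force: [0.7, 1.6, 0.2]
gripper_width: 0.047
finger_force: 0.0
```

```bash
python3 - <<'E'
from h import *
a=snapshot("scene")["img"];b=snapshot("top")["img"]
o=np.zeros((560,800,3),np.uint8);o[:360,:480]=a[100:460,60:540];o[:270,485:800]=cv2.resize(b[150:360,140:530],(315,170)) if 0 else 0
o[365:365+190,:395]=b[160:350,135:530];cv2.imwrite("pics/c10.png",o)
E
```

```text
(no output)
```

View pics/c10.png

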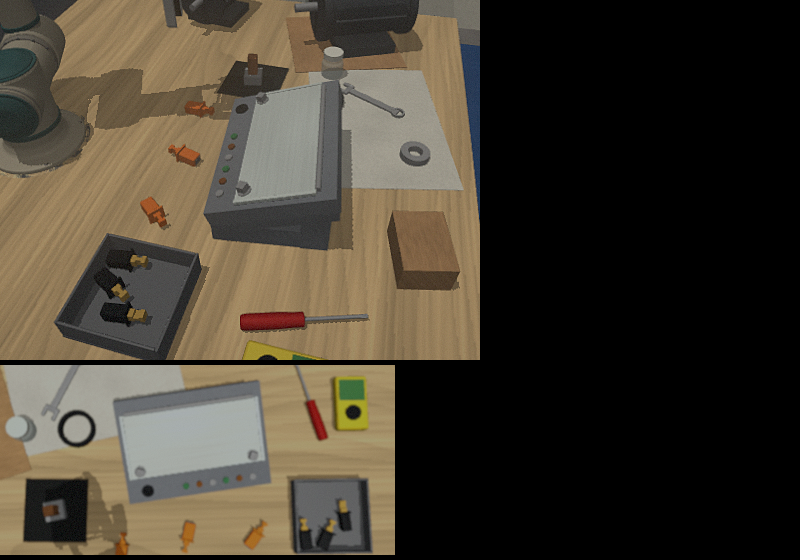

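The plugs are in the tray, the cover is shut with both screws down, and the driver stands upright near the middle of the mat at crop (253,70). Handing in.

```bash
python3 -c "
from plant import manip
print(manip.hand_in())"
```

```text
the job is handed in; nothing more can be done
None
```

The job is handed in: all three plugs that were in the sockets are in the tray, the cover is shut, both screws are driven to their hard stops, and the driver is standing upright on its mat.

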